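# Nest the shaped driver boards in a process pallet and close its hold-downs

## Task

Swing both hold-downs on the pallet a quarter turn clear, fit every driver board lying on the bench into its own place in the interlocking pattern so that it drops flush on the pallet floor (leave the places of missing boards empty), then swing both hold-downs fully closed over them. Handle the boards gently: the heat sinks are only glued on and the boards crack, so grip them lightly and never press one down hard (40 N at most for either), but turn or shift it until it drops in. Leave the spool, the screwdriver and the bottle where they are.

Things in the scene. Friction and masses are not known exactly. Their poses are not given: they have to be found in the camera images.
- pallet: Fixed dark pallet 274 x 158 mm, 14 mm high. Origin: middle of the underside; x along it, away from the robot, y left, z up. Its recess, 236 x 100 mm, 8 mm deep (floor 6 mm over the bench), takes five boards interlocking like a jigsaw, parted by 2 mm ribs as high as the rim: 2 mm play all round; a fitted plate is level with the rim.
- corner_board: Small V-shaped board, two equal arms 28 mm wide and 62 mm long meeting at a right angle where the heat sink is: one from x -16.7 to +45.3 mm (y -11.3 to +16.7), one from y +16.7 to -45.3 mm (x -16.7 to +11.3). 75 g. Plate 8 mm thick; black glued-on heat sink 22 x 22 mm square to the axes, top 36 mm up. Origin: underside, below its middle; axes parallel to the pallet's when fitted. May be absent.
- zigzag_board: S-shaped board 96 x 62 mm, fits either way round: a bar x -48 to +14, y -31 to -3 mm and a bar x -14 to +48, y +3 to +31 mm, joined at x -14 to +14. Heat sink in the middle. 95 g. Plate 8 mm thick; black glued-on heat sink 22 x 22 mm square to the axes, top 36 mm up. Origin: underside, below its middle; axes parallel to the pallet's when fitted. May be absent.
- u_board: U-shaped board 62 x 96 mm, notch 40 mm wide: closed side x -12 to +16, y -48 to +48 mm, the heat sink on its middle; two arms 28 mm wide along its ends reach to x -46 mm. 115 g. Plate 8 mm thick; black glued-on heat sink 22 x 22 mm square to the axes, top 36 mm up. Origin: underside, below its middle; axes parallel to the pallet's when fitted. May be absent.
- flag_board: P-shaped board: bar x -27.6 to +0.4, y -54.8 to +41.2 mm, and with it a 62 mm square x -27.6 to +34.4, y -20.8 to +41.2 mm. Heat sink on the square. 115 g. Plate 8 mm thick; black glued-on heat sink 22 x 22 mm square to the axes, top 36 mm up. Origin: underside, below its middle; axes parallel to the pallet's when fitted. May be absent.
- ell_board: L-shaped board: bar x -14 to +14, y -36.1 to +59.9 mm, the heat sink on it; foot x -48 to +14, y -36.1 to -8.1 mm. 95 g. Plate 8 mm thick; black glued-on heat sink 22 x 22 mm square to the axes, top 36 mm up. Origin: underside, below its middle; axes parallel to the pallet's when fitted. May be absent.
- corner_place (a point): Point on the recess floor where the origin of the corner_board belongs (near left corner of the recess); in the pallet's frame x -99.3, y 31.3, z 6 mm; axes as the pallet's.
- zigzag_place (a point): Point on the recess floor where the origin of the zigzag_board belongs (near right, one end in the notch of the U); in the pallet's frame x -68, y -17, z 6 mm; axes as the pallet's.
- u_place (a point): Point on the recess floor where the origin of the u_board belongs (middle, notch towards the near end); in the pallet's frame x -2, y 0, z 6 mm; axes as the pallet's.
- flag_place (a point): Point on the recess floor where the origin of the flag_board belongs (beyond the U, its square on the left); in the pallet's frame x 47.6, y 6.8, z 6 mm; axes as the pallet's.
- ell_place (a point): Point on the recess floor where the origin of the ell_board belongs (far end, its foot on the right, round the P); in the pallet's frame x 102, y -11.9, z 6 mm; axes as the pallet's.
- left_holddown (a joint): Quarter-turn hold-down on the left rim, arm over the corner, zigzag and U places when closed, opening towards the far end. Rad: 0 closed (a stop; arm square to the rim), counter-clockwise from above to open, 1.57 along the rim, stop at 1.75. Steel arm reaching 56 mm from its pivot, underside 2 mm over the rim; stays where left (0.06 N m).
- left_holddown_grip (a point): On the pivot axis of left_holddown (pallet frame x -51, y +65 mm), in its upright black thumb grip: 9 mm thick along this point's x, 30 mm long along its y (the arm points to -y), from 22 to 48 mm above the bench; this point is 38 mm above the bench. It turns with the arm.
- right_holddown (a joint): Quarter-turn hold-down on the right rim, arm over the flag and ell places when closed, opening towards the near end. Rad: 0 closed (a stop; arm square to the rim), counter-clockwise from above to open, 1.57 along the rim, stop at 1.75. Steel arm reaching 56 mm from its pivot, underside 2 mm over the rim; stays where left (0.06 N m).
- right_holddown_grip (a point): On the pivot axis of right_holddown (pallet frame x +51, y -65 mm), in its upright black thumb grip: 9 mm thick along this point's x, 30 mm long along its y (the arm points to -y), from 22 to 48 mm above the bench; this point is 38 mm above the bench. It turns with the arm.
- solder_spool: Bystander: upright spool of solder, 56 mm across, 44 mm high.
- screwdriver: Bystander: screwdriver 180 mm long, lying.
- cleaner_bottle: Bystander: small white bottle with a black cap, 48 mm across, 110 mm high.
Things that resemble listed ones, but are neither listed nor needed, are in the scene too. Leave any orange or pink look-alike of the flag_board alone.

How it is judged (in metres and radians):
On the way, in this order (a step that is already met when the one before it is completed fails the run):
1. both hold-downs swung clear of the recess (past 1.3 rad) (value of joint each of left_holddown, right_holddown above 1.3 rad), for 0.2 s.
2. every board that is there lies flush in its own place (horizontal distance between corner_board and corner_place below 0.004 m and z of each of corner_board, zigzag_board, u_board, flag_board, ell_board in the frame of pallet below 0.0078 m and angle between each of corner_board, zigzag_board, u_board, flag_board, ell_board's own z axis and vertical below 0.035 rad and angle between the x axis of each of corner_board, zigzag_board, u_board, flag_board, ell_board and the x axis of pallet, either way round below 0.07 rad and horizontal distance between zigzag_board and zigzag_place below 0.004 m and horizontal distance between u_board and u_place below 0.004 m and horizontal distance between flag_board and flag_place below 0.004 m and horizontal distance between ell_board and ell_place below 0.004 m), for 0.2 s.
3. both hold-downs closed (value of joint each of left_holddown, right_holddown below 0.15 rad), for 0.2 s.
At the end, for the whole second after the job is handed in: Every board that is there lies in its own place: within 4 mm of its point, its underside within 1.8 mm of the recess floor, level within 2 degrees, in line with the pallet within 4 degrees; both hold-downs are closed to within 0.15 rad; all at rest (all of step 2 and all of step 3 and linear speed of each of corner_board, zigzag_board, u_board, flag_board, ell_board below 0.02 m/s); the robot touches nothing.
It fails at once if a board gripped or pushed by the fingers with more than 90 N, both sides added up (contact force between the fingers and corner_board above 90 N or contact force between the fingers and zigzag_board above 90 N or contact force between the fingers and u_board above 90 N or contact force between the fingers and flag_board above 90 N or contact force between the fingers and ell_board above 90 N).
It fails at once if a held board pressed on the pallet with more than 60 N ((contact force between corner_board and pallet above 60 N and contact force between the fingers and corner_board above 2 N) or (contact force between zigzag_board and pallet above 60 N and contact force between the fingers and zigzag_board above 2 N) or (contact force between u_board and pallet above 60 N and contact force between the fingers and u_board above 2 N) or (contact force between flag_board and pallet above 60 N and contact force between the fingers and flag_board above 2 N) or (contact force between ell_board and pallet above 60 N and contact force between the fingers and ell_board above 2 N)).
It fails at once if spool, screwdriver or bottle moved more than 30 mm (distance of any of solder_spool, screwdriver, cleaner_bottle from where it was at the start of the episode above 0.03 m).
Of corner_board, zigzag_board, u_board, flag_board, ell_board only 3 to 5 are there at a start; the rules pass over those that are not, and their reading is None.
At some moment in a run one of corner_board, zigzag_board, u_board, flag_board, ell_board may be knocked a few centimetres aside while the robot is not near it.
It also fails if it takes over 210 s, if anything falls off the work surface, if the arm or the gripper's body presses on something with over 40 N, if the wrist force passes 120 N, or if a joint passes its speed limit or range.

## Robot

A 7-joint arm with a two-finger parallel gripper is mounted at the origin on the work surface. World frame = base frame: x ahead of the robot, y to its left, z up, the work surface at z = 0. Lengths are in mm, angles in degrees, forces in N, time in s.
With the tool pointing down it reaches from about 400 to 925 mm from the base axis. Payload 4.1 kg.
Tool frame: the origin (TCP) lies on the centre line of the jaws, within the pads' length; the fingertips stand ctrl.finger_overhang ahead of it and the grasp point (between the pads) lies 3 mm ahead of it (ctrl.finger_overhang is the distance from the TCP to the fingertips, in mm); z points along the fingers, y is the line along which they close (so a half turn about z gives the same grasp; the last joint's range is limited). The gripper opens to 85 mm and grips with 20 to 120 N. Pads are 22 mm wide; open, the fingers measure 114 mm over their backs; the gripper's body (76 mm by 85 mm) begins 54 mm behind the grasp point. The pads swing forward as they close: fully open they stand 13 mm farther back than shut.
Start: joints at [61.879, 22.827, 2.584, 88.041, -1.071, 69.15, -2.905], TCP at [248.243, -600.767, 220.247] pointing down, gripper open.
Joint ranges: [-161.44, 161.44], [-28.35, 127.94], [-78.24, 83.42], [0, 140.83], [-78.03, 258.03], [13.02, 114.36], [-168.23, 168.23]. Speed limits (degrees/s): [147.25, 147.25, 180, 180, 180, 180, 180].

## Interface

Orientations are given as [roll, pitch, yaw] about the fixed x, y, z axes, in that order (R = Rz(yaw) Ry(pitch) Rx(roll)).
In Python, from rig import ctrl gives the robot as it stands. The module is installed in compiled form; this text tells all that it offers.
- The arm moves only by the tool apply_moves, never from a script. Its argument "steps" is one flat list of numbers, 4 for each row, row after row: the shift along the tool's x, y, z in cm, then the turn about the tool's z in degrees. In form: [tx, ty, tz, turn, tx, ty, tz, turn, ...]. A call has 1 to 5 rows; each row shifts and turns the commanded pose from where the row before left it, along the tool's axes as they then stand; what a row does not reach is not made up. A row lasts 1/12 s, in which the tool goes at most 41.7 mm and 7.16 degrees, less where a joint would pass 70% of its speed; a pose out of reach is approached as far as the arm can. A call is refused whole if a number of a shift passes 4.17 or a number of a turn 7.16, either way. A call with a gripper value outside its range is refused whole. "claw" is the finger opening in cm, from 0 to 8.54, set as the call begins (left out, the last holds). The fingers move at their own pace and stop on an object; "newtons" is the grip in N (left out, the last holds). Time passes only in rows, so rows that do not move let the fingers close. It gives the time, the measured TCP pose, the force, the opening and the grip force at its end, in the units of the state.
- ctrl.state(): the state, without advancing time (a new reading comes with each control period).
- ctrl.capture(name): name is "scene" or "side" or "wrist"; returns a dict with "color" (480x640x3 uint8, red, green, blue), "range_z" (480x640 float32, mm along the optical axis (not along the pixel's ray), 0 where there is no reading), "fx", "fy", "cx", "cy" (pixels), "xyz" and "attitude" of the camera in the world. Camera axes: x right, y down, z forward; pixel columns grow to the right and rows downward; lengths in mm; the calibration is good to about 2 mm. The wrist camera is an equidistant fisheye: a pixel r from the principal point sees the ray r / f radians off the axis. A picture is of the moment at which its call begins.
- ctrl.close_job(): hands the job in; it is judged then, once.
The state is a dict: "time": time; "joint_positions": joint angles; "dq": joint speeds; "joint_efforts": joint torques, N m; "position": TCP position; "eef_rot": TCP orientation; "ft_force": force on the tool from outside, world axes, zero at the start; "moment": the same for the moment, N m; "width": opening from 0.0 (shut) to 1.0 (fully open); "grasp_force": force on a finger pad.
Only numpy, scipy, OpenCV 4.12 (cv2) and the standard library are available. Lean on these libraries where they do the work, as an engineer would, in place of code of your own. Each camera call takes 0.05 s, during which the arm holds its last target. There are 200 camera calls.

## Working session

There is one attempt and no reset: what is moved stays moved. The work goes in short steps, Python scripts to look and compute and a tool call to move; the robot and the scene stay as the last step left them, time stands still between calls to the robot, and variables do not carry over. Pictures are saved under pics/ and viewed, at most 14 in all, crops included, and the job is handed in when it is done.

Besides the shell and the picture viewer there is one more tool, called as name(argument=value, ...) on one line, values as JSON. apply_moves: Moves the arm, as the interface text tells. Its arguments: {"type":"object","properties":{"steps":{"type":"array"},"claw":{"type":"number"},"newtons":{"type":"number"}},"required":["steps"]}

```bash
mkdir -p pics; python3 - <<'E'
from rig import ctrl
import cv2,pickle
print(ctrl.state(), ctrl.finger_overhang)
d={}
for n in("scene","side"):
    c=ctrl.capture(n); d[n]=c
    cv2.imwrite(f"pics/{n}0.png",c["color"][:,:,::-1]); print(n,c["fx"],c["fy"],c["cx"],c["cy"],c["xyz"],c["attitude"])
pickle.dump(d,open("c0.pkl","wb"))
E
```

```text
{'time': 0.0, 'joint_positions': array([61.87796507, 22.87332107,  2.58088244, 88.11306984, -1.07116919,
       69.14986691, -2.90305195]), 'dq': array([-0.05734622,  0.0978478 , -0.03641996,  0.05445493,  0.02306332,
        0.0630172 , -0.0019599 ]), 'joint_efforts': array([-2.33115052e-04, -4.75120211e+01,  1.36454858e+00, -2.54219002e+01,
        1.15493659e-02,  9.33313917e-03,  6.47842995e-06]), 'position': array([ 247.98218156, -600.13759645,  219.15647613]), 'eef_rot': array([-1.79888199e+02,  8.29293056e-03,  2.24575547e+01]), 'ft_force': array([ 0.38250536, -0.59025161,  0.00760175]), 'moment': array([ 0.04251921,  0.02805765, -0.01928073]), 'grasp_force': 0.0, 'width': 1.0002304833997968} 22.0
scene 509.3410895422622 509.3410895422622 321.61042111770706 240.17810688809038 [1098.73510835  333.91324685 1006.87508387] [-147.10832869    0.72657281  121.92910641]
side 571.510257107254 571.510257107254 323.76060542082627 235.56191165048878 [ 479.01988627 1034.58735538 1140.28634333] [-136.4659477    -0.17585898 -175.28719546]
```

View pics/scene0.png

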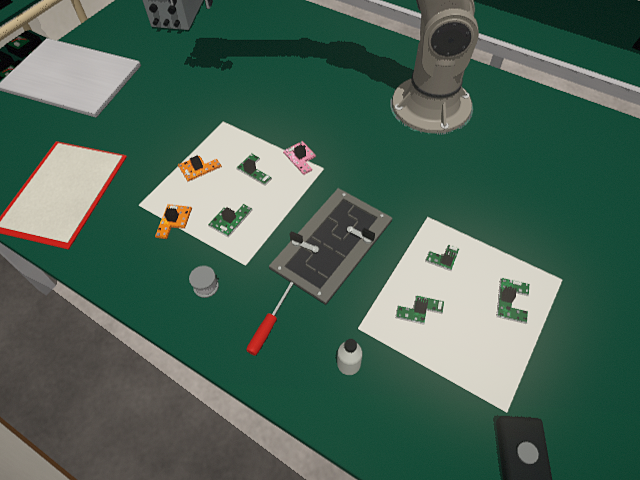

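View pics/side0.png

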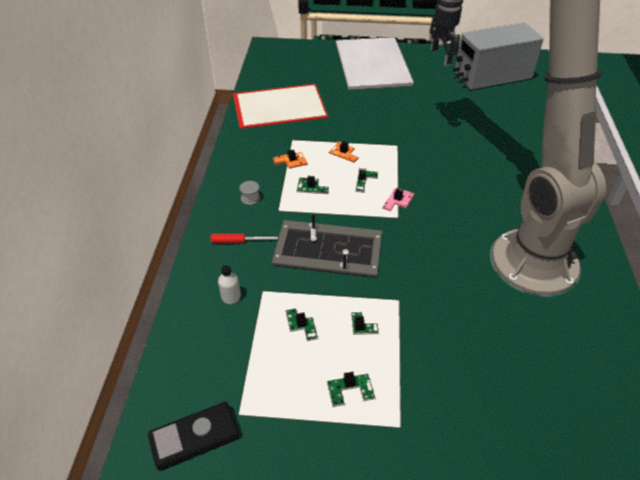

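```bash
cat >h.py <<'E'
import numpy as np,cv2
from scipy.spatial.transform import Rotation as Ro
def Rm(a): return Ro.from_euler('xyz',a,degrees=True).as_matrix()
def cloud(c):
    v,u=np.mgrid[0:480,0:640].astype(float); z=c["range_z"]
    p=np.stack([(u-c["cx"])/c["fx"]*z,(v-c["cy"])/c["fy"]*z,z],-1)
    return p@Rm(c["attitude"]).T+c["xyz"]
def proj(c,P):
    q=(np.asarray(P,float)-c["xyz"])@Rm(c["attitude"]); return np.stack([c["fx"]*q[...,0]/q[...,2]+c["cx"],c["fy"]*q[...,1]/q[...,2]+c["cy"]],-1)
def ortho(c,x0,x1,y0,y1,z,s=1.0):
    """image, up=+x, left=+y; s px per mm"""
    W=[(x1,y1),(x1,y0),(x0,y0),(x0,y1)]
    src=proj(c,[(x,y,z) for x,y in W]).astype(np.float32)
    w,h=(y1-y0)*s,(x1-x0)*s
    M=cv2.getPerspectiveTransform(src,np.float32([(0,0),(w,0),(w,h),(0,h)]))
    return cv2.warpPerspective(c["color"],M,(int(w),int(h)))
E
python3 - <<'E'
from h import *
import pickle
d=pickle.load(open("c0.pkl","rb"))
for n in d:
    c=d[n];P=cloud(c);z=P[...,2]; hsv=cv2.cvtColor(c["color"],cv2.COLOR_RGB2HSV)
    m=((z>22)&(z<130)&(P[...,0]>300)&(P[...,0]<1000)&(abs(P[...,1])<600)).astype(np.uint8)
    k,l,st,ce=cv2.connectedComponentsWithStats(m)
    for i in range(1,k):
        if st[i,4]<15: continue
        q=P[l==i]; t=q[q[:,2]>np.percentile(q[:,2],50)]
        print(n,np.round(ce[i]),st[i,4],np.round(np.median(q,0)),"top",np.round(t.mean(0)), np.round(q.max(0)[2]), c["color"][l==i].mean(0).round())
    b=(abs(P[...,0]-640)<300)&(abs(P[...,1])<500)&(abs(z)<4);print(n,"bench z",np.median(z[b]))
import numpy as np
o=ortho(d["side"],350,900,-400,500,8,.85)
cv2.imwrite("pics/o1.png",o[:,:,::-1])
E
```

```text
scene [299. 150.] 89 [ 365. -205.   33.] top [ 364. -206.   35.] 39.0 [46. 43. 39.]
scene [195. 161.] 95 [ 534. -410.   33.] top [ 534. -413.   36.] 41.0 [46. 42. 38.]
scene [249. 164.] 102 [ 473. -288.   32.] top [ 471. -290.   35.] 40.0 [57. 54. 48.]
scene [228. 213.] 113 [ 623. -240.   33.] top [ 621. -242.   35.] 38.0 [59. 55. 50.]
scene [170. 213.] 106 [ 693. -356.   33.] top [ 692. -358.   35.] 38.0 [41. 35. 30.]
scene [368. 235.] 122 [507.  74.  41.] top [505.  74.  46.] 51.0 [50. 51. 48.]
scene [296. 238.] 118 [599. -62.  40.] top [598. -62.  46.] 51.0 [62. 61. 57.]
scene [448. 256.] 68 [461. 253.  35.] top [460. 253.  37.] 42.0 [66. 64. 59.]
scene [202. 278.] 519 [ 794. -175.   43.] top [ 792. -176.   45.] 49.0 [131. 132. 129.]
scene [509. 293.] 131 [477. 401.  33.] top [475. 401.  36.] 41.0 [66. 63. 57.]
scene [422. 304.] 95 [598. 254.  35.] top [597. 253.  36.] 40.0 [68. 65. 60.]
scene [260. 333.] 281 [827.   0.  25.] top [828.   0.  26.] 29.0 [192.  41.  33.]
scene [349. 356.] 655 [789. 189.  75.] top [784. 186.  93.] 113.0 [132. 132. 124.]
scene [524. 449.] 2835 [761. 53
[... 547 characters left out ...]
[ 362. -205.   36.] 41.0 [49. 37. 39.]
side [313. 222.] 63 [596. -56.  43.] top [596. -60.  48.] 54.0 [54. 62. 57.]
side [226. 236.] 158 [824.   4.  25.] top [825.   3.  28.] 33.0 [212.  47.  42.]
side [344. 262.] 70 [503.  80.  43.] top [503.  76.  48.] 54.0 [70. 69. 67.]
side [228. 283.] 539 [775. 198.  71.] top [776. 192.  90.] 113.0 [126. 126. 118.]
side [300. 318.] 110 [595. 257.  35.] top [595. 255.  37.] 41.0 [33. 35. 32.]
side [359. 321.] 112 [457. 257.  34.] top [456. 254.  37.] 43.0 [26. 30. 27.]
side [349. 378.] 133 [473. 405.  34.] top [473. 403.  37.] 41.0 [36. 36. 34.]
side [194. 431.] 3029 [774. 553.  36.] top [783. 553.  38.] 48.0 [65. 63. 63.]
side bench z 0.5744415485100944
```

View pics/o1.png

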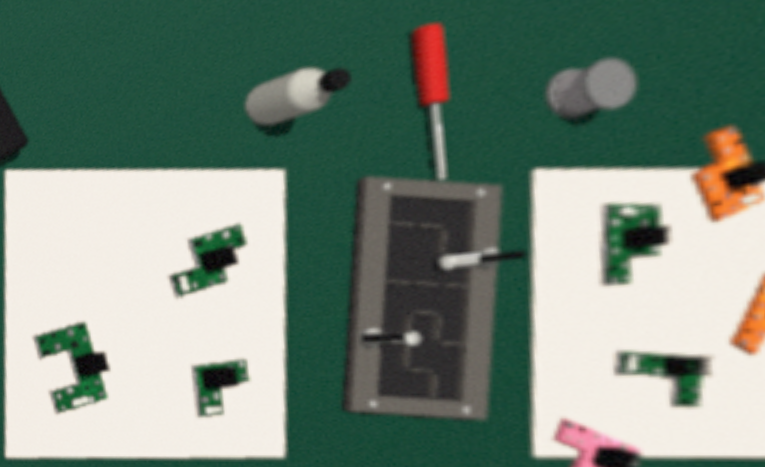

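```bash
python3 - <<'E'
from h import *
import pickle
d=pickle.load(open("c0.pkl","rb"))
B={'corner':(458,253),'zig':(596,254),'u':(475,402),'flag':(621,-240),'ell':(472,-288)}
for n in d:
    c=d[n];s=2
    P=cloud(c)
    for b,(x,y) in B.items():
        o=ortho(c,x-80,x+80,y-80,y+80,8,s).astype(int)
        g=((o[...,1]>o[...,0]+12)|(o.sum(-1)<200)).astype(np.uint8)   # green or black
        k,l,st,ce=cv2.connectedComponentsWithStats(g); i=1+np.argmax(st[1:,4])
        gr=((o[...,1]>o[...,0]+12)&(l==i)).astype(np.uint8)
        pts=cv2.findNonZero(gr); r=cv2.minAreaRect(pts)
        t=P[(abs(P[...,0]-x)<25)&(abs(P[...,1]-y)<25)&(P[...,2]>33.5)]
        print(n,b,"rect c",(x+80-r[0][1]/s).__round__(1),(y+80-r[0][0]/s).__round__(1),"size",np.round(np.array(r[1])/s),"ang",round(r[2],1),"sinktop",np.round(t.mean(0),1),len(t))
    o=ortho(c,550-180,550+180,7-120,7+120,14,s)
    hsv=cv2.cvtColor(o,cv2.COLOR_RGB2HSV); m=((hsv[...,1]<75)&(hsv[...,2]<140)).astype(np.uint8)
    m=cv2.morphologyEx(m,cv2.MORPH_OPEN,np.ones((15,15)))
    k,l,st,ce=cv2.connectedComponentsWithStats(m); i=1+np.argmax(st[1:,4])
    r=cv2.minAreaRect(cv2.findNonZero((l==i).astype(np.uint8)))
    print(n,"pallet",730-0-r[0][1]/s,127-r[0][0]/s,np.array(r[1])/s,r[2])
E
```

```text
scene corner rect c 444.6 236.9 size [62. 62.] ang 83.3 sinktop [458.  252.4  36.3] 44
scene zig rect c 595.2 253.6 size [63. 95.] ang 73.2 sinktop [596.6 254.3  36. ] 60
scene u rect c 469.0 415.7 size [97. 62.] ang 73.6 sinktop [475.  401.1  36. ] 63
scene flag rect c 613.4 -245.0 size [62. 96.] ang 0.9 sinktop [ 620.6 -242.    35.3] 49
scene ell rect c 454.7 -277.2 size [96. 62.] ang 3.9 sinktop [ 471.  -289.7   35.9] 34
scene pallet 550.4458770751953 -1.1544189453125 [176.85371399 280.14053345] 3.848179817199707
side corner rect c 444.2 237.8 size [60. 62.] ang 83.4 sinktop [456.1 254.6  36.3] 62
side zig rect c 594.7 254.0 size [60. 96.] ang 72.9 sinktop [595.  254.9  36.6] 65
side u rect c 468.3 416.0 size [95. 62.] ang 73.7 sinktop [472.6 402.8  36.4] 75
side flag rect c 613.5 -243.7 size [63. 93.] ang 2.7 sinktop [ 620.8 -239.9   37. ] 37
side ell rect c 454.6 -284.2 size [83. 54.] ang 10.2 sinktop [ 471.  -287.5   37.3] 21
side pallet 550.4778137207031 6.7380218505859375 [173.2207489  280.89715576] 3.7768821716308594
```

```bash
cat >>h.py <<'E'
PAL=(550.5,7.0,-3.8)
def pal(x,y):
    a=np.radians(PAL[2]);c,s=np.cos(a),np.sin(a); return (PAL[0]+c*x-s*y, PAL[1]+s*x+c*y)
def plan(*wps,step=36.,turn=7.0,start=None):
    """waypoints (x,y,z,yaw); prints rows, grouped by 5"""
    from rig import ctrl
    if start is None:
        s=ctrl.state(); print("now",s["position"].round(1),s["eef_rot"].round(2)); start=(*s["position"],s["eef_rot"][2])
    p=np.array(start,float); out=[]
    for w in wps:
        w=np.array(w,float); dy=(w[3]-p[3]+180)%360-180
        d=w[:3]-p[:3]; n=max(1,int(np.ceil(np.linalg.norm(d)/step-.02)),int(np.ceil(abs(dy)/turn-.02)))
        for i in range(n):
            a=np.radians(p[3]);c,s_=np.cos(a),np.sin(a)
            e=d/n
            r=np.round([(c*e[0]+s_*e[1])/10,(s_*e[0]-c*e[1])/10,-e[2]/10,-dy/n],2)
            out.append(r); p[3]+=-r[3]
            p[:3]+=10*np.array([c*r[0]+s_*r[1],s_*r[0]-c*r[1],-r[2]])
        d_=w[:3]-p[:3]
    for i in range(0,len(out),5): print("["+",".join("%g"%v for r in out[i:i+5] for v in r)+"]")
E
python3 - <<'E'
from h import *
x,y=pal(51,-65); print(x,y)
plan((x,y,120,86.2),(x,y,48,86.2))
E
```

```text
597.0800713568945 -61.23706435938326
now [ 248.  -600.2  219.3] [-1.799e+02  1.000e-02  2.245e+01]
[2.78,-1.92,0.52,-3.36,2.89,-1.75,0.52,-3.36,2.99,-1.58,0.52,-3.36,3.07,-1.4,0.52,-3.36,3.15,-1.22,0.52,-3.36]
[3.22,-1.03,0.52,-3.36,3.27,-0.84,0.52,-3.36,3.32,-0.65,0.52,-3.36,3.35,-0.45,0.52,-3.36,3.37,-0.26,0.52,-3.36]
[3.38,-0.06,0.52,-3.36,3.38,0.14,0.52,-3.36,3.36,0.34,0.52,-3.36,3.34,0.53,0.52,-3.36,3.3,0.73,0.52,-3.36]
[3.25,0.92,0.52,-3.36,3.19,1.11,0.52,-3.36,3.12,1.29,0.52,-3.36,3.04,1.47,0.52,-3.36,0.01,-0.01,3.62,0.05]
[0.01,-0.01,3.62,0.05]
```

apply_moves(steps=[2.8,-1.9,0.5,-3.4,2.9,-1.7,0.5,-3.4,3.0,-1.6,0.5,-3.4,3.1,-1.4,0.5,-3.4,3.1,-1.2,0.5,-3.4], claw=4.5, newtons=20)

```text
time: 0.52
position: [341.0, -457.6, 194.6]
eef_rot: [-180.0, -0.0, 39.6]
ft_force: [1.5, -1.0, -0.0]
width: 0.528
grasp_force: 0.0
```

apply_moves(steps=[3.2,-1.0,0.5,-3.4,3.3,-0.8,0.5,-3.4,3.3,-0.6,0.5,-3.4,3.3,-0.4,0.5,-3.4,3.4,-0.3,0.5,-3.4])

```text
time: 0.93
position: [432.7, -317.0, 169.7]
eef_rot: [-180.0, 0.0, 56.6]
ft_force: [-0.0, 0.2, -0.6]
width: 0.522
grasp_force: 0.0
```

apply_moves(steps=[3.4,-0.1,0.5,-3.4,3.4,0.1,0.5,-3.4,3.4,0.3,0.5,-3.4,3.3,0.5,0.5,-3.4,3.3,0.7,0.5,-3.4])

```text
time: 1.35
position: [522.0, -173.2, 144.7]
eef_rot: [-180.0, 0.0, 73.6]
ft_force: [-0.1, 0.0, -0.3]
width: 0.527
grasp_force: 0.0
```

apply_moves(steps=[3.2,0.9,0.5,-3.4,3.2,1.1,0.5,-3.4,3.1,1.3,0.5,-3.4,3.0,1.5,0.5,-3,0,0,0,0])

```text
time: 1.77
position: [596.2, -52.1, 124.3]
eef_rot: [179.9, -0.4, 87.3]
ft_force: [0.5, 1.3, -0.0]
width: 0.524
grasp_force: 0.0
```

```bash
cat >wl.py <<'E'
from h import *
def look(name,xr,yr,z,s):
    """wrist fisheye -> ortho on plane z"""
    from rig import ctrl
    c=ctrl.capture("wrist"); return c,wo(c,xr,yr,z,s)
def wproj(c,P):
    q=(np.asarray(P,float)-c["xyz"])@Rm(c["attitude"])
    rr=np.hypot(q[...,0],q[...,1]); th=np.arctan2(rr,q[...,2]); k=th/np.maximum(rr,1e-9)
    return np.stack([c["cx"]+c["fx"]*k*q[...,0],c["cy"]+c["fy"]*k*q[...,1]],-1)
def wo(c,xr,yr,z,s):
    X,Y=np.meshgrid(np.arange(xr[1],xr[0],-1/s),np.arange(yr[1],yr[0],-1/s),indexing='ij')
    u=wproj(c,np.stack([X,Y,np.full_like(X,z)],-1)).astype(np.float32)
    return cv2.remap(c["color"],u[...,0],u[...,1],cv2.INTER_LINEAR)
E
python3 - <<'E'
from wl import *
import pickle
x,y=pal(51,-65)
plan((x,y,120,86.2),(x,y,48,86.2))
c,o=look("w",(400,710),(-110,130),14,2.4)
pickle.dump(c,open("w1.pkl","wb"))
print(c["fx"],c["cx"],c["cy"],c["xyz"],c["attitude"])
cv2.imwrite("pics/w1.png",np.hstack([cv2.resize(o,(432,558))])[:,:,::-1]); cv2.imwrite("pics/w1raw.png",c["color"][:,:,::-1])
E
```

```text
now [596.2 -52.1 124.3] [179.93  -0.37  87.32]
[-0.91,0.13,0.43,1.12,0,-0,3.6,-0,0,-0,3.6,-0]
371.64829954431775 319.38980696125793 234.20923267061536 [598.61489628  17.07464995 278.05267795] [ 1.64313120e+02 -1.46758554e-02 -2.68844565e+00]
```

View pics/w1raw.png

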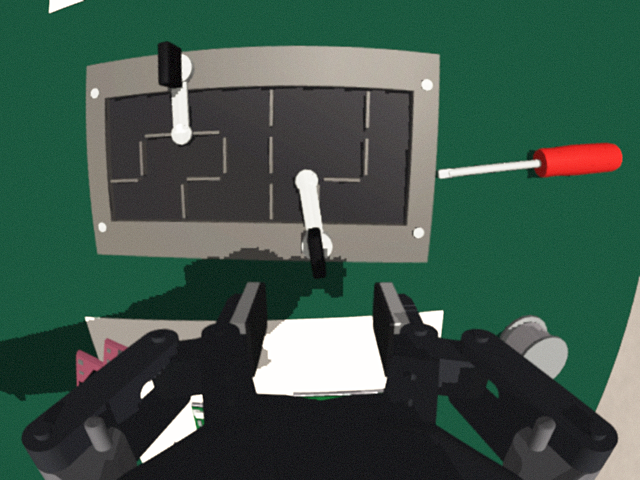

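```bash
python3 - <<'E'
from wl import *
import pickle
c=pickle.load(open("w1.pkl","rb"))
def ray(u,v,z):
    a,b=u-c["cx"],v-c["cy"];r=np.hypot(a,b);t=r/c["fx"]
    d=Rm(c["attitude"])@np.array([np.sin(t)*a/r,np.sin(t)*b/r,np.cos(t)]); return c["xyz"]+d*(z-c["xyz"][2])/d[2]
g=c["color"].min(-1); S=[]
for u,v in [(95,93),(427,85),(102,227),(418,233)]:
    m=np.zeros(g.shape,np.uint8); m[v-9:v+10,u-9:u+10]=(g[v-9:v+10,u-9:u+10]>175)
    M=cv2.moments(m,True); S.append(ray(M['m10']/M['m00'],M['m01']/M['m00'],15)); print(S[-1].round(1),M['m00'])
S=np.array(S);print("c",S.mean(0),[np.degrees(np.arctan2(*(S[b]-S[a])[1::-1])) for a,b in((0,1),(2,3))],np.linalg.norm(S[1]-S[0]),np.linalg.norm(S[2]-S[0]))
# recess: dark region on ortho z=14
o=wo(c,(400,710),(-110,130),14,2); gr=cv2.cvtColor(o,cv2.COLOR_RGB2HSV)
m=((gr[...,2]<75)&(gr[...,1]<110)).astype(np.uint8)
m=cv2.morphologyEx(cv2.morphologyEx(m,cv2.MORPH_CLOSE,np.ones((9,9))),cv2.MORPH_OPEN,np.ones((40,40)))
k,l,st,ce=cv2.connectedComponentsWithStats(m);i=1+np.argmax(st[1:,4])
r=cv2.minAreaRect(cv2.findNonZero((l==i).astype(np.uint8)));print("recess",710-r[0][1]/2,130-r[0][0]/2,np.array(r[1])/2,r[2])
print("grip top",ray(318,252,48).round(1))
E
```

```text
[423.1  67.6  15. ] 66.0
[677.   50.7  15. ] 114.0
[415.7 -41.9  15. ] 59.0
[669.7 -58.9  15. ] 85.0
c [546.36166662   4.37940161  15.        ] [np.float64(-3.8171591669906366), np.float64(-3.8205459623155305)] 254.4596756206559 109.76555253059551
recess 545.7968902587891 4.127044677734375 [ 99.21312714 234.54504395] 3.721313238143921
grip top [594.2 -59.5  48. ]
```

apply_moves(steps=[-0.9,0.1,0.4,1.1,0,0,2.5,0,0,0,2.5,0,0,0,2.2,0,0,0,0,0])

```text
time: 2.23
position: [589.3, -73.8, 44.5]
eef_rot: [-179.4, 0.1, 85.3]
ft_force: [-0.6, -0.3, -0.4]
width: 0.53
grasp_force: 0.0
```

apply_moves(steps=[0,0,0,0,0,0,0,0,0,0,0,0])

```text
time: 2.48
position: [595.5, -71.4, 51.0]
eef_rot: [179.8, 0.0, 85.5]
ft_force: [0.8, 0.2, 0.3]
width: 0.525
grasp_force: 0.0
```

```bash
python3 - <<'E'
from wl import *
x,y=pal(51,-65)
plan((x,y,48,86.2))
from rig import ctrl
c=ctrl.capture("wrist");print(ctrl.state()["ft_force"],ctrl.state()["position"])
print(c["xyz"],c["attitude"])
cv2.imwrite("pics/w2.png",c["color"][:,:,::-1])
E
```

```text
now [595.5 -71.4  51. ] [1.7982e+02 3.0000e-02 8.5470e+01]
[1.03,0.08,0.3,-0.73]
[ 0.33380131  0.10578549 -0.92267799] [595.57385345 -71.1048184   50.99905848]
[599.94611521  -1.24664016 204.21760744] [ 1.63901519e+02 -1.28397876e-01 -4.53828413e+00]
```

View pics/w2.png

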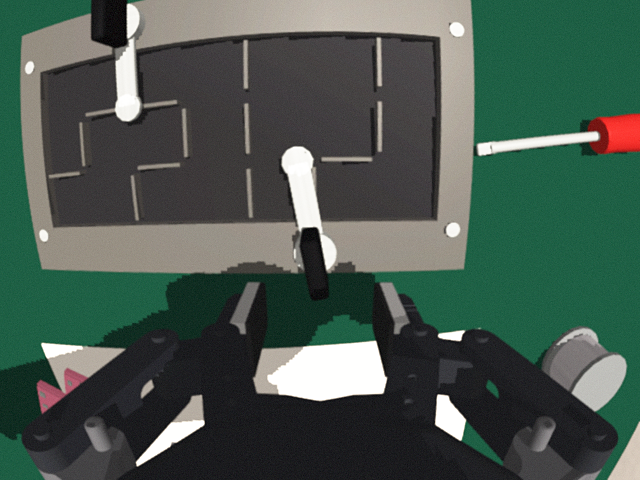

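```bash
cat >>wl.py <<'E'
def ray(c,u,v,z):
    a,b=u-c["cx"],v-c["cy"];r=np.hypot(a,b)+1e-9;t=r/c["fx"]
    d=Rm(c["attitude"])@np.array([np.sin(t)*a/r,np.sin(t)*b/r,np.cos(t)]); return c["xyz"]+d*(z-c["xyz"][2])/d[2]
def screws(c,uv):
    g=c["color"].min(-1); S=[]
    for u,v in uv:
        m=np.zeros(g.shape,np.uint8); m[v-11:v+12,u-11:u+12]=(g[v-11:v+12,u-11:u+12]>175)
        M=cv2.moments(m,True); S.append(ray(c,M['m10']/M['m00'],M['m01']/M['m00'],15))
    S=np.array(S);print("pallet",S.mean(0).round(2),[np.degrees(np.arctan2(*(S[b]-S[a])[1::-1])).round(2) for a,b in((0,1),(2,3))],np.linalg.norm(S[1]-S[0]).round(1),np.linalg.norm(S[2]-S[0]).round(1))
E
python3 - <<'E'
from wl import *
import pickle
from rig import ctrl
c=ctrl.capture("wrist"); pickle.dump(c,open("w2.pkl","wb"))
screws(c,[(29,68),(457,29),(43,236),(453,230)])
print(ray(c,316,232,48),ray(c,320,298,35), ctrl.state()["position"])
d=pickle.load(open("c0.pkl","rb"))
for n,P in (("scene",[(340,194),(389,216),(278,266),(326,297)]),("side",[(280,226),(380,232),(279,264),(375,272)])): pass
E
```

```text
pallet [546.4    4.35  15.  ] [np.float64(-3.81), np.float64(-3.8)] 254.4 109.7
[595.33403522 -44.79853905  48.        ] [594.14077528 -83.03032141  35.        ] [595.46333737 -70.88996328  50.84742434]
```

```bash
python3 - <<'E'
from wl import *
import pickle
d=pickle.load(open("c0.pkl","rb"))
a=np.radians(-3.8);R=np.array([[np.cos(a),-np.sin(a)],[np.sin(a),np.cos(a)]])
for n in d:
    o=ortho(d[n],370,730,-113,127,15,4); g=o.min(-1).astype(np.uint8); S=[]
    for sx,sy in((-127,55),(127,55),(-127,-55),(127,-55)):
        p=R@[sx,sy]+[548.5,5.7]; v,u=int((730-p[0])*4),int((127-p[1])*4); w=44
        W=g[v-w:v+w,u-w:u+w].astype(float); W=np.clip(W-np.percentile(W,92),0,None); yy,xx=np.mgrid[0:2*w,0:2*w]
        S.append((730-(v-w+(W*yy).sum()/W.sum())/4,127-(u-w+(W*xx).sum()/W.sum())/4))
    S=np.array(S);print(n,S.round(1).tolist(),S.mean(0))
E
```

```text
scene [[425.8, 68.4], [679.9, 51.5], [418.3, -41.3], [672.6, -58.6]] [549.16192807   5.00278641]
side [[425.8, 67.6], [680.3, 51.0], [418.7, -41.6], [673.1, -58.8]] [549.46596769   4.53850616]
```

apply_moves(steps=[0.9,0.0,0.3,-0.7,0,0,0,0,0,0,0,0,0,0,0,0])

```text
time: 2.92
position: [595.0, -61.0, 46.3]
eef_rot: [180.0, 0.0, 86.3]
ft_force: [0.5, -0.2, -0.5]
width: 0.526
grasp_force: 0.0
```

apply_moves(steps=[0,0,0,0,0,0,0,0,0,0,0,0,0,0,0,0,0,0,0,0], claw=0)

```text
time: 3.33
position: [595.0, -61.6, 46.2]
eef_rot: [180.0, 0.0, 86.2]
ft_force: [0.8, 0.2, -0.1]
width: 0.006
grasp_force: 0.0
```

apply_moves(steps=[0,0,0,0,0,0,0,0,0,0,0,0,0,0,0,0,0,0,0,0])

```text
time: 3.75
position: [595.0, -61.5, 46.2]
eef_rot: [180.0, 0.0, 86.3]
ft_force: [0.6, 0.4, -0.2]
width: -0.004
grasp_force: 0.0
```

```bash
python3 - <<'E'
from wl import *
from rig import ctrl
c=ctrl.capture("wrist")
print(c["xyz"],wproj(c,np.array([[595.,-61.5,46-22],[595.,-61.5,43],[595.9,-63.4,48]])))
s=ctrl.capture("side")
a=cv2.resize(c["color"],(400,300)); q=proj(s,[595.,-61,40]); u,v=q.astype(int); print(q)
b=cv2.resize(s["color"][v-38:v+37,u-50:u+50],(400,300),interpolation=cv2.INTER_CUBIC)
cv2.imwrite("pics/w3.png",np.hstack([a,b])[:,:,::-1])
E
```

```text
[598.9007699    8.65144746 199.47889187] [[321.07587727 271.5105355 ]
 [321.21470345 286.81611377]
 [323.52330047 295.06512596]]
[313.12903966 220.62206497]
```

View pics/w3.png

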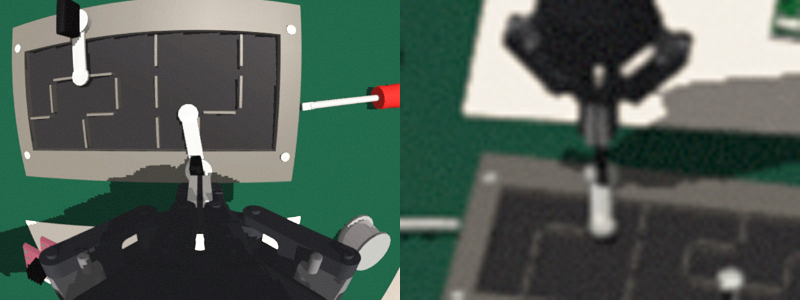

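```bash
python3 - <<'E'
from wl import *
from rig import ctrl
import pickle
c=ctrl.capture("wrist"); pickle.dump(c,open("w3.pkl","wb"))
rz=c["range_z"]
def pt(u,v):
    a,b=u-c["cx"],v-c["cy"];r=np.hypot(a,b);t=r/c["fx"]
    d=np.array([np.sin(t)*a/r,np.sin(t)*b/r,np.cos(t)]); return c["xyz"]+Rm(c["attitude"])@(d*rz[v,u]/d[2])
for v in range(225,360,8): print(v,c["color"][v,318],pt(318,v).round(0),pt(305,v).round(0),pt(340,v).round(0))
cv2.imwrite("pics/w4.png",cv2.resize(c["color"][210:360,240:400],(640,600),interpolation=cv2.INTER_CUBIC)[:,:,::-1])
E
```

```text
225 [252 252 250] [595. -38.  21.] [589. -37.  21.] [607. -43.   5.]
233 [251 250 248] [595. -42.  20.] [588. -42.  19.] [606. -47.   6.]
241 [251 250 248] [594. -47.  19.] [588. -46.  19.] [606. -50.  12.]
249 [56 56 51] [594. -49.  26.] [587. -51.  19.] [606. -54.  13.]
257 [27 23 19] [594. -49.  37.] [588. -50.  33.] [605. -58.  14.]
265 [24 21 18] [594. -49.  47.] [589. -49.  45.] [605. -62.  15.]
273 [25 26 29] [594. -53.  48.] [588. -52.  48.] [605. -67.  14.]
281 [28 25 27] [594. -50.  62.] [589. -50.  62.] [605. -72.  13.]
289 [30 30 31] [594. -50.  70.] [589. -50.  70.] [604. -77.  14.]
297 [31 29 32] [594. -50.  77.] [590. -50.  76.] [603. -55.  69.]
305 [27 28 27] [594. -50.  84.] [590. -50.  83.] [602. -55.  76.]
313 [25 26 28] [594. -51.  89.] [590. -50.  89.] [602. -55.  81.]
321 [35 34 38] [594. -51.  94.] [590. -50.  94.] [601. -50.  96.]
329 [33 35 34] [594. -53.  95.] [591. -49. 102.] [601. -49. 104.]
337 [33 34 36] [594. -57.  93.] [591. -49. 107.] [601. -50. 106.]
345 [35 35 35] [594. -60.  94.] [591. -49. 111.] [601. -50. 110.]
353 [34 36 32] [594. -63.  94.] [591. -49. 114.] [601. -50. 115.]
```

View pics/w4.png

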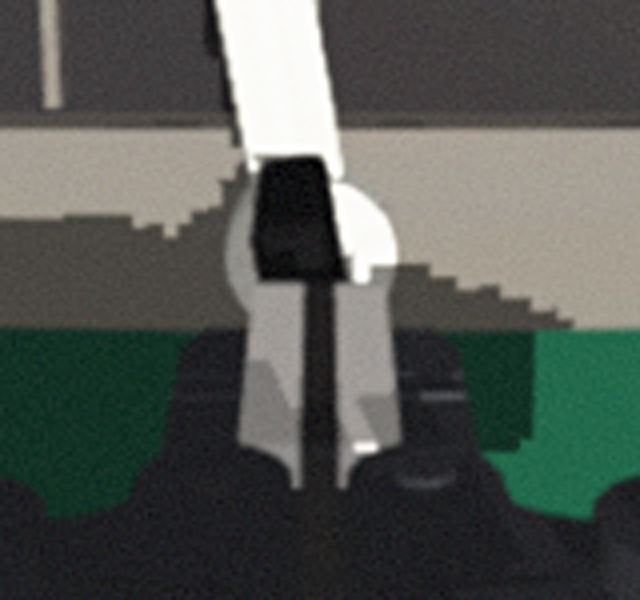

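```bash
python3 - <<'E'
from wl import *
from rig import ctrl
for n in("side","scene"):
    c=ctrl.capture(n);P=cloud(c)
    m=(abs(P[...,0]-595)<40)&(P[...,1]>-90)&(P[...,1]<-35)&(P[...,2]>23)&(P[...,2]<150)
    vv,uu=np.nonzero(m)
    for v in range(vv.min(),vv.max()+1,2):
        us=uu[vv==v]
        if len(us): 
            q=P[v,us]; print(n,v,us.min(),us.max(),"x",q[:,0].min().round(),q[:,0].max().round(),"y",np.median(q[:,1]).round(),"z",np.median(q[:,2]).round(), c["color"][v,us].mean().round())
print(ctrl.state()["position"],ctrl.state()["width"],ctrl.finger_overhang)
E
```

```text
side 192 298 302 x 622.0 634.0 y -54.0 z 149.0 30.0
side 194 298 327 x 557.0 634.0 y -51.0 z 148.0 35.0
side 196 298 327 x 557.0 633.0 y -51.0 z 141.0 45.0
side 198 298 327 x 557.0 633.0 y -51.0 z 132.0 46.0
side 200 298 327 x 556.0 633.0 y -51.0 z 124.0 46.0
side 202 298 327 x 557.0 633.0 y -49.0 z 121.0 36.0
side 204 299 326 x 559.0 630.0 y -49.0 z 112.0 35.0
side 206 306 324 x 565.0 612.0 y -49.0 z 107.0 46.0
side 208 307 317 x 585.0 610.0 y -49.0 z 99.0 64.0
side 210 307 317 x 584.0 611.0 y -51.0 z 90.0 81.0
side 212 307 317 x 585.0 611.0 y -53.0 z 80.0 75.0
side 214 307 316 x 586.0 610.0 y -52.0 z 74.0 68.0
side 216 309 316 x 586.0 604.0 y -51.0 z 68.0 76.0
side 218 311 314 x 593.0 601.0 y -57.0 z 54.0 58.0
side 220 311 314 x 592.0 600.0 y -54.0 z 49.0 22.0
side 222 311 314 x 592.0 600.0 y -51.0 z 44.0 26.0
side 224 309 316 x 588.0 607.0 y -56.0 z 32.0 69.0
side 226 310 316 x 587.0 603.0 y -54.0 z 27.0 84.0
scene 201 310 310 x 558.0 558.0 y -45.0 z 141.0 50.0
scene 203 309 310 x 556.0 559.0 y -47.0 z 132.0 41.0
scene 205 308 310 x 557.0 563.0 y -46.0 z 131.0 42.0
scene 207 306 3
[... 353 characters left out ...]
.0
scene 221 286 302 x 589.0 627.0 y -50.0 z 129.0 45.0
scene 223 287 301 x 592.0 616.0 y -52.0 z 111.0 48.0
scene 225 285 301 x 586.0 622.0 y -54.0 z 112.0 55.0
scene 227 286 301 x 587.0 634.0 y -53.0 z 106.0 59.0
scene 229 288 301 x 593.0 634.0 y -51.0 z 90.0 63.0
scene 231 289 301 x 594.0 632.0 y -51.0 z 81.0 70.0
scene 233 289 300 x 596.0 632.0 y -52.0 z 73.0 64.0
scene 235 290 300 x 591.0 613.0 y -55.0 z 62.0 57.0
scene 237 290 302 x 592.0 603.0 y -59.0 z 43.0 36.0
scene 239 290 302 x 592.0 603.0 y -61.0 z 34.0 34.0
scene 241 292 302 x 593.0 603.0 y -55.0 z 27.0 45.0
scene 243 300 301 x 597.0 599.0 y -50.0 z 25.0 101.0
[594.97252517 -61.4645573   46.1961346 ] -0.0010811816001159674 22.0
```

apply_moves(steps=[-0.2,-0.2,0,0,0,0,0,0,0,0,0,0,0,0,0,0], claw=4)

```text
time: 4.33
position: [592.8, -63.4, 46.2]
eef_rot: [180.0, 0.0, 86.2]
ft_force: [-0.3, 0.4, 0.4]
width: 0.472
grasp_force: 0.0
```

apply_moves(steps=[0,0,1,0,0,0,1,0,0,0,1,0,0,0,0,0,0,0,0,0])

```text
time: 4.75
position: [591.7, -63.2, 14.7]
eef_rot: [-179.8, -0.0, 86.3]
ft_force: [-0.2, -1.2, 0.4]
width: 0.469
grasp_force: 0.0
```

```bash
python3 - <<'E'
from wl import *
from rig import ctrl
c=ctrl.capture("wrist"); s=ctrl.capture("side")
st=ctrl.state();print(st["position"],st["ft_force"])
a=cv2.resize(c["color"][210:360,220:420],(400,300),interpolation=cv2.INTER_CUBIC); u,v=proj(s,[595.,-61,40]).astype(int)
b=cv2.resize(s["color"][v-38:v+37,u-50:u+50],(400,300),interpolation=cv2.INTER_CUBIC)
cv2.imwrite("pics/w5.png",np.hstack([a,b])[:,:,::-1])
E
```

```text
[592.96281342 -63.21820434  16.05855735] [ 0.43721246 -0.86231213 -0.46564051]
```

View pics/w5.png

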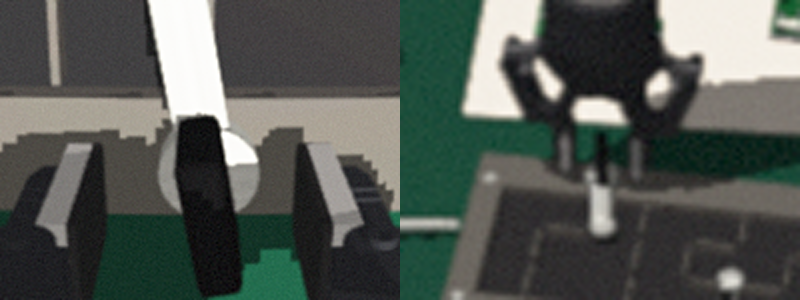

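apply_moves(steps=[0,0,0,0,0,0,0,0,0,0,0,0,0,0,0,0,0,0,0,0], claw=0)

```text
time: 5.27
position: [593.8, -63.5, 16.8]
eef_rot: [179.9, 0.0, 86.3]
ft_force: [0.9, -0.5, 1.7]
width: 0.096
grasp_force: 25.7
```

apply_moves(steps=[0,0,0,-3,0,0,0,-6,0,0,0,-6,0,0,0,-6,0,0,0,-6])

```text
time: 5.68
position: [593.6, -63.6, 16.8]
eef_rot: [179.9, 0.1, 113.5]
ft_force: [1.0, -0.5, 2.2]
width: 0.095
grasp_force: 25.7
```

apply_moves(steps=[0,0,0,-6,0,0,0,-6,0,0,0,-6,0,0,0,-6,0,0,0,-6])

```text
time: 6.1
position: [593.4, -63.7, 16.8]
eef_rot: [180.0, 0.1, 143.5]
ft_force: [0.9, -0.1, 1.8]
width: 0.093
grasp_force: 25.7
```

apply_moves(steps=[0,0,0,-6,0,0,0,-6,0,0,0,-6,0,0,0,-6,0,0,0,-6])

```text
time: 6.52
position: [593.3, -63.8, 16.8]
eef_rot: [-180.0, 0.1, 173.5]
ft_force: [0.1, -0.4, 1.8]
width: 0.102
grasp_force: 25.8
```

apply_moves(steps=[0,0,0,-4,0,0,0,0,0,0,0,0,0,0,0,0])

```text
time: 6.85
position: [593.3, -63.9, 16.8]
eef_rot: [-179.9, 0.1, 177.1]
ft_force: [0.1, -1.5, 5.1]
width: 0.098
grasp_force: 26.3
```

```bash
sed -i 's/^PAL=.*/PAL=(546.5,4.35,-3.8)/' h.py; python3 - <<'E'
from h import *
x,y=pal(-51,65);print(x,y)
plan((x,y,72,86.2),start=(593.3,-63.9,72,177.1))
E
```

```text
499.91992864310544 72.58706435938326
[0.77,1.01,-0,6.99,0.89,0.91,-0,6.99,0.99,0.8,-0,6.99,1.08,0.67,-0,6.99,1.16,0.53,-0,6.99]
[1.21,0.39,-0,6.99,1.25,0.24,-0,6.99,1.27,0.08,-0,6.99,1.27,-0.07,-0,6.99,1.25,-0.23,-0,6.99]
[1.22,-0.38,-0,6.99,1.16,-0.52,-0,6.99,1.09,-0.66,-0,6.99]
```

apply_moves(steps=[0,0,0,0,0,0,0,0,0,0,-1,0,0,0,-2,0,0,0,-2.5,0], claw=4)

```text
time: 7.27
position: [591.0, -63.0, 70.4]
eef_rot: [180.0, -0.3, 177.3]
ft_force: [0.8, -1.0, 0.2]
width: 0.467
grasp_force: 0.0
```

apply_moves(steps=[0.8,1.0,0,7,0.9,0.9,0,7,1.0,0.8,0,7,1.1,0.7,0,7,1.2,0.5,0,7])

```text
time: 7.68
position: [555.2, -9.9, 71.7]
eef_rot: [180.0, -0.0, 141.9]
ft_force: [0.4, -1.0, -0.7]
width: 0.466
grasp_force: 0.0
```

apply_moves(steps=[1.2,0.4,0,7,1.2,0.2,0,7,1.3,0.1,0,7,1.3,-0.1,0,7,1.2,-0.2,0,7])

```text
time: 8.1
position: [519.2, 42.2, 71.6]
eef_rot: [-180.0, -0.0, 106.9]
ft_force: [-0.4, -0.5, -0.9]
width: 0.471
grasp_force: 0.0
```

apply_moves(steps=[1.2,-0.4,0,7,1.2,-0.5,0,7,1.1,-0.7,0,7,0,0,0,0,0,0,0,0])

```text
time: 8.52
position: [497.7, 73.6, 71.6]
eef_rot: [180.0, 0.0, 86.5]
ft_force: [-0.1, -0.9, 0.7]
width: 0.466
grasp_force: 0.0
```

apply_moves(steps=[0,0,0,0,0,0,0,0,0,0,0,0])

```text
time: 8.77
position: [498.3, 72.1, 71.2]
eef_rot: [180.0, 0.0, 86.2]
ft_force: [-1.0, -0.2, 0.1]
width: 0.474
grasp_force: 0.0
```

```bash
python3 - <<'E'
from h import *
x,y=pal(-51,65)
plan((x,y,72,86.2),(x,y,16,86.2),step=20)
E
```

```text
now [498.3  72.1  71.2] [1.800e+02 1.000e-02 8.623e+01]
[0.06,0.15,-0.08,0.03,-0,0,1.87,-0,-0,0,1.87,-0,-0,0,1.87,-0]
```

apply_moves(steps=[0.1,0.2,1.8,0,0,0,1.8,0,0,0,1.8,0,0,0,0,0,0,0,0,0])

```text
time: 9.18
position: [499.4, 73.3, 16.6]
eef_rot: [-179.9, 0.0, 86.2]
ft_force: [0.2, 0.9, 0.0]
width: 0.469
grasp_force: 0.0
```

apply_moves(steps=[0,0,0,0,0,0,0,0,0,0,0,0,0,0,0,0,0,0,0,0], claw=0)

```text
time: 9.6
position: [500.7, 73.9, 18.3]
eef_rot: [179.9, 0.0, 86.3]
ft_force: [-1.3, -0.5, 6.5]
width: 0.097
grasp_force: 25.6
```

apply_moves(steps=[0,0,0,-3,0,0,0,-6,0,0,0,-6,0,0,0,-6,0,0,0,-6])

```text
time: 10.02
position: [500.1, 73.8, 18.3]
eef_rot: [180.0, 0.1, 113.5]
ft_force: [-2.9, -0.7, 8.1]
width: 0.1
grasp_force: 25.8
```

apply_moves(steps=[0,0,0,-6,0,0,0,-6,0,0,0,-6,0,0,0,-6,0,0,0,-6])

```text
time: 10.43
position: [499.6, 73.4, 18.3]
eef_rot: [-179.9, 0.0, 143.5]
ft_force: [-3.5, -1.3, 10.3]
width: 0.101
grasp_force: 26.1
```

apply_moves(steps=[0,0,0,-6,0,0,0,-6,0,0,0,-6,0,0,0,-6,0,0,0,-6])

```text
time: 10.85
position: [499.3, 72.8, 18.3]
eef_rot: [-179.8, -0.1, 173.5]
ft_force: [-5.1, -1.9, 11.9]
width: 0.097
grasp_force: 26.3
```

apply_moves(steps=[0,0,0,-4,0,0,0,0,0,0,0,0,0,0,0,0])

```text
time: 11.18
position: [499.2, 72.6, 18.2]
eef_rot: [-179.8, -0.1, 177.2]
ft_force: [-5.3, -3.4, 11.7]
width: 0.099
grasp_force: 26.5
```

apply_moves(steps=[0,0,0,0,0,0,0,0,0,0,-1.0,0,0,0,-2,0,0,0,-2.5,0], claw=4)

```text
time: 11.6
position: [498.7, 73.7, 72.1]
eef_rot: [180.0, -0.2, 177.3]
ft_force: [0.6, 0.1, -0.2]
width: 0.471
grasp_force: 0.0
```

```bash
cat >>wl.py <<'E'
def wcloud(c):
    v,u=np.mgrid[0:480,0:640].astype(float); a,b=u-c["cx"],v-c["cy"];r=np.hypot(a,b)+1e-9;t=r/c["fx"]
    k=np.tan(np.minimum(t,1.4))/r; z=c["range_z"]
    return np.stack([a*k*z,b*k*z,z],-1)@Rm(c["attitude"]).T+c["xyz"]
def sink(x,y,nm,R=25,save=None):
    from rig import ctrl
    c=ctrl.capture("wrist"); P=wcloud(c); h=cv2.cvtColor(c["color"],cv2.COLOR_RGB2HSV)
    m=(np.hypot(P[...,0]-x,P[...,1]-y)<R)&(P[...,2]>33.5)&(P[...,2]<39)&(h[...,2]<110)
    q=P[m][:,:2].astype(np.float32); 
    if len(q)>20:
        r=cv2.minAreaRect(q); print(nm,"sink n",len(q),"mean",q.mean(0).round(1),"rect",np.round(r[0],1),np.round(r[1],1),round(r[2],1),"z",np.median(P[m][:,2]).round(1))
    s=3; L=90; o=wo(c,(x-L,x+L),(y-L,y+L),8,s).astype(int)
    g=((o[...,1]>o[...,0]+12)&(o[...,1]>o[...,2]+5)|(o.sum(-1)<150)).astype(np.uint8)
    g=cv2.morphologyEx(g,cv2.MORPH_OPEN,np.ones((4,4)))
    if save: cv2.imwrite("pics/"+save,np.uint8(o)[:,:,::-1])
    k,l,st,ce=cv2.connectedComponentsWithStats(((o[...,1]>o[...,0]+12)).astype(np.uint8)); i=1+np.argmax(st[1:,4])
    r=cv2.minAreaRect(cv2.findNonZero((l==i).astype(np.uint8))); print("  green c",round(x+L-r[0][1]/s,1),round(y+L-r[0][0]/s,1),np.round(np.array(r[1])/s,1),"cw",round(r[2],1))
    return c
E
python3 - <<'E'
from h import *
plan((454,253,90,96.65),start=(498.7,72.7,72,177.3))
E
```

```text
[0.44,1.48,-0.15,6.72,0.61,1.42,-0.15,6.72,0.78,1.34,-0.15,6.72,0.93,1.24,-0.15,6.72,1.07,1.12,-0.15,6.72]
[1.19,0.99,-0.15,6.72,1.3,0.84,-0.15,6.72,1.39,0.69,-0.15,6.72,1.46,0.52,-0.15,6.72,1.51,0.35,-0.15,6.72]
[1.54,0.17,-0.15,6.72,1.55,-0.01,-0.15,6.72]
```

apply_moves(steps=[0.4,1.5,-0.2,6.7,0.6,1.4,-0.2,6.7,0.8,1.3,-0.2,6.7,0.9,1.2,-0.2,6.7,1.1,1.1,-0.2,6.7])

```text
time: 12.02
position: [481.4, 148.8, 83.0]
eef_rot: [179.9, 0.0, 143.4]
ft_force: [0.4, 0.6, 0.2]
width: 0.47
grasp_force: 0.0
```

apply_moves(steps=[1.2,1.0,-0.2,6.7,1.3,0.8,-0.2,6.7,1.4,0.7,-0.2,6.7,1.5,0.5,0,6.7,1.5,0.4,0,6.7])

```text
time: 12.43
position: [462.1, 224.7, 89.0]
eef_rot: [179.9, -0.0, 109.9]
ft_force: [1.1, 0.7, -0.0]
width: 0.466
grasp_force: 0.0
```

apply_moves(steps=[1.5,0.2,0,6.7,1.6,0,0,6.7,0,0,0,0,0,0,0,0,0,0,0,0])

```text
time: 12.85
position: [455.4, 253.0, 88.3]
eef_rot: [180.0, 0.0, 97.0]
ft_force: [-0.3, -0.7, -1.4]
width: 0.468
grasp_force: 0.0
```

apply_moves(steps=[0,0,0,0,0,0,0,0,0,0,0,0])

```text
time: 13.1
position: [455.5, 252.9, 88.1]
eef_rot: [-180.0, 0.0, 96.8]
ft_force: [-0.9, 0.6, -1.1]
width: 0.465
grasp_force: 0.0
```

```bash
python3 - <<'E'
from wl import *
c=sink(454,253,"corner")
plan((454,253,2,96.65),step=100)
cv2.imwrite("pics/b1.png",c["color"][:,:,::-1])
E
```

```text
corner sink n 851 mean [453.7 252.6] rect [453.7 252.7] [21.5 21.9] 7.5 z 35.4
  green c 441.5 236.8 [60.1 60. ] cw 82.7
now [455.5 253.1  88.1] [-1.7999e+02  2.0000e-02  9.6800e+01]
[0.01,-0.15,8.61,0.15]
```

View pics/b1.png

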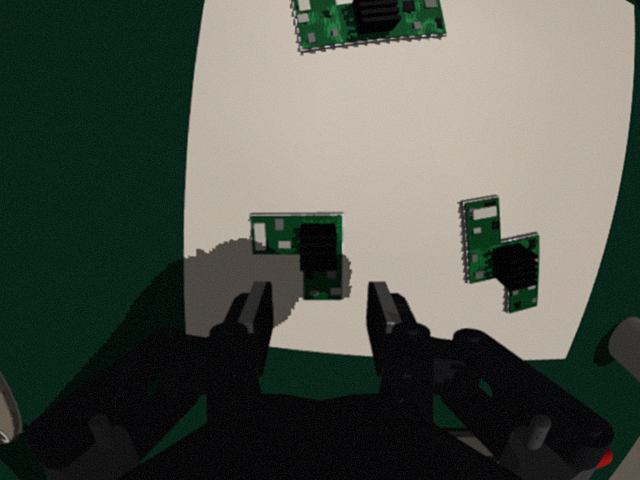

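apply_moves(steps=[0,-0.2,2.5,0,0,0,2.5,0,0,0,2.5,0,0,0,0.7,0,0,0,0,0])

```text
time: 13.57
position: [451.7, 252.4, 4.4]
eef_rot: [-179.8, 0.1, 96.9]
ft_force: [0.8, 0.4, 0.3]
width: 0.467
grasp_force: 0.0
```

apply_moves(steps=[0,0,0,0,0,0,0,0,0,0,0.2,0,0,0,0,0,0,0,0,0])

```text
time: 13.98
position: [453.7, 253.8, 4.9]
eef_rot: [179.9, -0.0, 96.8]
ft_force: [0.1, 0.0, 0.5]
width: 0.465
grasp_force: 0.0
```

apply_moves(steps=[0,0,0,0,0,0,0,0,0,0,0,0,0,0,0,0,0,0,0,0], claw=1.5, newtons=20)

```text
time: 14.4
position: [453.6, 253.8, 4.6]
eef_rot: [180.0, 0.0, 96.9]
ft_force: [-0.9, -0.8, 4.7]
width: 0.255
grasp_force: 21.0
```

```bash
python3 - <<'E'
from wl import *
from rig import ctrl
c=ctrl.capture("wrist");print(ctrl.state()["position"],ctrl.state()["ft_force"],ctrl.state()["width"])
P=wcloud(c)
for v in range(225,380,6): print(v,P[v,318].round(0),P[v,306].round(0),c["color"][v,306],P[v,335].round(0),c["color"][v,335])
E
```

```text
[453.62354272 253.79743776   4.60993016] [ 0.42975335 -0.64606619  6.12518873] 0.2506820282621087
225 [449. 282.  -0.] [443. 282.  -0.] [158 149 138] [456. 283.  -0.] [164 156 144]
231 [449. 280.  -1.] [444. 279.  -1.] [161 152 134] [456. 281.   1.] [157 148 138]
237 [449. 277.  -0.] [444. 276.  -0.] [157 149 139] [457. 278.   0.] [158 151 139]
243 [450. 274.  -0.] [444. 274.  -0.] [156 149 133] [457. 275.   0.] [160 151 139]
249 [450. 272.   0.] [445. 271.   0.] [157 148 137] [458. 273.   1.] [160 149 139]
255 [450. 269.   1.] [445. 268.   1.] [104  97  91] [458. 270.   0.] [103  98  91]
261 [451. 268.   5.] [445. 268.   8.] [101  94  96] [458. 269.   5.] [73 74 69]
267 [451. 266.   8.] [446. 265.   7.] [10 71 27] [458. 266.   7.] [ 6 40 16]
273 [451. 263.   7.] [446. 262.   7.] [ 1 22  9] [458. 264.   8.] [ 0 12  1]
279 [451. 263.  14.] [446. 263.  15.] [10 11  9] [458. 264.  15.] [7 6 5]
285 [451. 263.  21.] [446. 262.  20.] [10 14 11] [458. 264.  20.] [9 5 5]
291 [451. 263.  26.] [446. 263.  27.] [0 0 0] [458. 264.  26.] [ 7 11 15]
297 [451. 263.  32.] [447. 263.  32.] [0 0 0] [4
[... 290 characters left out ...]
5.  34.] [0 0 2]
327 [452. 252.  36.] [444. 324. 158.] [ 9 10  7] [459. 253.  35.] [0 1 3]
333 [453. 249.  35.] [448. 248.  34.] [5 1 3] [459. 250.  34.] [11  3 10]
339 [453. 247.  35.] [448. 247.  36.] [0 0 3] [459. 248.  36.] [6 4 3]
345 [453. 244.  35.] [449. 243.  35.] [0 0 0] [460. 244.  35.] [ 3  6 11]
351 [454. 242.  37.] [450. 222.   8.] [ 4 16  8] [464. 223.   7.] [10  6  5]
357 [456. 220.   8.] [451. 218.   8.] [ 0 15  4] [464. 220.   7.] [ 1 41 19]
363 [457. 216.   9.] [451. 214.   7.] [ 0 12  4] [465. 216.   7.] [ 7 35 12]
369 [457. 212.   8.] [451. 211.   8.] [18 26 19] [465. 213.   8.] [ 6 34 13]
375 [458. 202.   0.] [452. 202.   1.] [138 132 123] [467. 204.   1.] [133 127 116]
```

```bash
cat >>h.py <<'E'
def put(px,py,off,yaw):
    """TCP xy that brings a board held off mm along tool x onto pallet point"""
    x,y=pal(px,py); a=np.radians(yaw); return x-off*np.cos(a), y-off*np.sin(a)
E
python3 - <<'E'
from h import *
x,y=put(-99.3,31.3,-1.1,176.2);print(x,y)
plan((x,y,65,176.2),start=(453.6,253.8,65,96.9))
E
```

```text
448.3951056659982 42.23508555770118
[-1.75,-0.25,-0,-6.61,-1.7,-0.45,-0,-6.61,-1.64,-0.65,-0,-6.61,-1.56,-0.83,-0,-6.61,-1.45,-1.01,-0,-6.61]
[-1.32,-1.17,-0,-6.61,-1.18,-1.31,-0,-6.61,-1.02,-1.44,-0,-6.61,-0.85,-1.55,-0,-6.61,-0.67,-1.63,-0,-6.61]
[-0.47,-1.7,-0,-6.61,-0.28,-1.74,-0,-6.61]
```

apply_moves(steps=[0,0,-1,0,0,0,-1.5,0,0,0,-2,0,0,0,-1.5,0,0,0,0,0])

```text
time: 14.87
position: [454.9, 255.0, 67.0]
eef_rot: [179.7, -0.1, 96.9]
ft_force: [0.2, 0.3, -0.9]
width: 0.254
grasp_force: 20.3
```

apply_moves(steps=[-1.8,-0.2,0,-6.6,-1.7,-0.5,0,-6.6,-1.6,-0.6,0,-6.6,-1.6,-0.8,0,-6.6,-1.5,-1.0,0,-6.6])

```text
time: 15.28
position: [451.4, 163.8, 63.4]
eef_rot: [-179.9, -0.0, 130.2]
ft_force: [0.5, -0.2, 0.4]
width: 0.254
grasp_force: 20.2
```

apply_moves(steps=[-1.3,-1.2,0,-6.6,-1.2,-1.3,0,-6.6,-1.0,-1.4,0,-6.6,-0.9,-1.6,0,-6.6,-0.7,-1.6,0,-6.6])

```text
time: 15.7
position: [449.3, 75.2, 63.5]
eef_rot: [-180.0, -0.1, 163.2]
ft_force: [0.9, 0.6, -0.9]
width: 0.252
grasp_force: 20.2
```

apply_moves(steps=[-0.5,-1.7,0,-6.6,-0.3,-1.7,0,-6.6,0,0,0,0,0,0,0,0,0,0,0,0])

```text
time: 16.12
position: [449.7, 42.3, 64.0]
eef_rot: [180.0, -0.0, 176.0]
ft_force: [0.6, 1.0, -0.5]
width: 0.25
grasp_force: 20.2
```

apply_moves(steps=[0,0,1.5,0,0,0,1.5,0,0,0,0.5,0,0,0,0,0,0,0,0,0])

```text
time: 16.53
position: [449.8, 42.6, 29.3]
eef_rot: [180.0, -0.0, 176.1]
ft_force: [0.4, 0.5, -0.1]
width: 0.251
grasp_force: 20.2
```

apply_moves(steps=[0,0,0,0,0,0,0,0,0,0,0,0])

```text
time: 16.78
position: [450.5, 41.6, 29.8]
eef_rot: [-180.0, 0.1, 176.0]
ft_force: [0.6, 0.5, -1.6]
width: 0.259
grasp_force: 20.2
```

```bash
python3 - <<'E'
from h import *
x,y=put(-99.3,31.3,-1.1,176.2);print(x,y)
plan((x,y,30,176.2),(x,y,10,176.2))
E
```

```text
448.3951056659982 42.23508555770118
now [450.5  41.6  29.8] [-1.7999e+02  7.0000e-02  1.7605e+02]
[0.21,0.05,-0.02,-0.15,-0,0,2,-0]
```

apply_moves(steps=[0.2,0.1,0.6,-0.1,0,0,0.4,0,0,0,0,0,0,0,0,0,0,0,0,0])

```text
time: 17.2
position: [447.9, 42.6, 19.1]
eef_rot: [180.0, -0.0, 176.2]
ft_force: [-0.3, 0.0, -1.0]
width: 0.25
grasp_force: 20.2
```

apply_moves(steps=[0,0,0.3,0,0,0,0,0,0,0,0.3,0,0,0,0,0,0,0,0,0])

```text
time: 17.62
position: [447.8, 42.6, 13.0]
eef_rot: [-180.0, -0.0, 176.2]
ft_force: [-0.7, 0.4, -0.0]
width: 0.252
grasp_force: 20.2
```

apply_moves(steps=[0,0,0.2,0,0,0,0,0,0,0,0,0])

```text
time: 17.87
position: [447.9, 42.6, 11.1]
eef_rot: [-180.0, -0.0, 176.2]
ft_force: [0.2, 0.2, -0.5]
width: 0.249
grasp_force: 20.2
```

apply_moves(steps=[0,0,0,0,0,0,0,0,0,0,0,0,0,0,0,0,0,0,0,0], claw=3.6)

```text
time: 18.28
position: [448.1, 42.6, 11.3]
eef_rot: [-180.0, 0.0, 176.1]
ft_force: [-0.4, -0.5, 0.5]
width: 0.422
grasp_force: 0.0
```

apply_moves(steps=[0,0,-1,0,0,0,-2,0,0,0,-2,0,0,0,-2,0,0,0,0,0])

```text
time: 18.7
position: [450.8, 43.4, 84.9]
eef_rot: [180.0, 0.4, 176.2]
ft_force: [1.3, 0.8, -0.0]
width: 0.424
grasp_force: 0.0
```

```bash
python3 - <<'E'
from h import *
print(pal(-99.3,31.3))
plan((592.3,253.8,90,107),start=(447.8,42.6,82,176.2))
E
```

```text
(np.float64(449.49268728111946), np.float64(42.16218426726118))
[-1.3,2.2,-0.08,6.92,-1.03,2.34,-0.08,6.92,-0.74,2.45,-0.08,6.92,-0.44,2.52,-0.08,6.92,-0.13,2.56,-0.08,6.92]
[0.18,2.55,-0.08,6.92,0.49,2.51,-0.08,6.92,0.78,2.44,-0.08,6.92,1.07,2.32,-0.08,6.92,1.34,2.18,-0.08,6.92]
```

apply_moves(steps=[-1.3,2.2,0,6.9,-1.0,2.3,0,6.9,-0.7,2.4,0,6.9,-0.4,2.5,0,6.9,-0.1,2.6,0,6.9])

```text
time: 19.12
position: [519.2, 148.5, 81.0]
eef_rot: [-180.0, -0.0, 141.3]
ft_force: [0.4, -0.6, 1.0]
width: 0.423
grasp_force: 0.0
```

apply_moves(steps=[0.2,2.6,0,6.9,0.5,2.5,0,6.9,0.8,2.4,0,6.9,1.1,2.3,0,6.9,1.3,2.2,0,6.9])

```text
time: 19.53
position: [590.7, 254.9, 80.9]
eef_rot: [-179.9, 0.0, 106.8]
ft_force: [0.3, 0.1, -0.4]
width: 0.423
grasp_force: 0.0
```

apply_moves(steps=[0,0,0,0,0,0,0,0,0,0,0,0,0,0,0,0,0,0,0,0], claw=4)

```text
time: 19.95
position: [590.3, 252.2, 81.0]
eef_rot: [-180.0, 0.1, 107.1]
ft_force: [1.0, -0.7, -0.5]
width: 0.466
grasp_force: 0.0
```

```bash
python3 - <<'E'
from wl import *
c=sink(592,253.8,"zig")
plan((592,253.8,5,107),step=100)
sink(449.5,42.2,"corner?",R=35)
E
```

```text
zig sink n 1002 mean [591.9 253.1] rect [591.9 252.8] [22.  22.8] 17.5 z 35.4
  green c 591.9 253.5 [60.5 93.2] cw 72.8
now [590.4 252.4  81.1] [-1.7997e+02  5.0000e-02  1.0710e+02]
[0.09,0.19,7.61,0.1]
  green c 383.0 110.0 [44.3 46.3] cw 0.0
```

apply_moves(steps=[0,0.2,2.5,0,0,0,2.5,0,0,0,2,0,0,0,0.5,0,0,0,0,0])

```text
time: 20.47
position: [591.2, 253.2, 4.6]
eef_rot: [-179.8, 0.0, 107.1]
ft_force: [-0.2, 0.5, 0.1]
width: 0.468
grasp_force: 0.0
```

apply_moves(steps=[0,0,0,0,0,0,0,0,0,0,0,0,0,0,0,0,0,0,0,0])

```text
time: 20.88
position: [593.1, 254.7, 7.1]
eef_rot: [179.9, 0.0, 107.2]
ft_force: [-0.1, -0.4, 0.5]
width: 0.468
grasp_force: 0.0
```

apply_moves(steps=[0,0,0,0,0,0,0,0,0,0,0,0,0,0,0,0,0,0,0,0], claw=1.5)

```text
time: 21.3
position: [592.8, 254.5, 6.6]
eef_rot: [180.0, 0.0, 107.2]
ft_force: [-1.1, -0.7, 3.0]
width: 0.255
grasp_force: 20.8
```

```bash
cat >>wl.py <<'E'
def held():
    """offset of the held sink along tool x, from the near top edge/mean of sink-top points"""
    from rig import ctrl
    c=ctrl.capture("wrist"); s=ctrl.state(); P=wcloud(c)-s["position"]; a=np.radians(s["eef_rot"][2])
    X=np.cos(a)*P[...,0]+np.sin(a)*P[...,1]; Y=np.sin(a)*P[...,0]-np.cos(a)*P[...,1]; Z=P[...,2]
    m=(abs(Y)<8)&(abs(X)<25)&(Z<38)&(Z>14)
    x=X[m]; f=np.percentile(x,[2,97]); hh=np.median(Z[m&(X<8)])
    mb=(abs(Y)<8)&(abs(X)<25)&(abs(Z-hh)<5)
    q=np.percentile(X[mb],[0.5,99.5]); print("held",s["position"].round(1),s["eef_rot"][2].round(2),"top z rel",hh.round(1),"x range",q.round(1),"mid",q.mean().round(1),"w",s["width"].round(3),"F",s["ft_force"].round(1))
    return c
E
python3 - <<'E'
from wl import *
held()
E
```

```text
Traceback (most recent call last):
  File "wl.py", line 49, in held
    q=np.percentile(X[mb],[0.5,99.5]); print("held",s["position"].round(1),s["eef_rot"][2].round(2),"top z rel",hh.round(1),"x range",q.round(1),"mid",q.mean().round(1),"w",s["width"].round(3),"F",s["ft_force"].round(1))
                                                                                                                                                                             ^^^^^^^^^^^^^^^^
AttributeError: 'float' object has no attribute 'round'
```

```bash
sed -i 's/s\["width"\].round(3)/round(float(s["width"]),3)/' wl.py; python3 - <<'E'
from wl import *
held()
x,y=put(-68,-17,-1.2,176.2);print(x,y)
plan((x,y,67,176.2),start=(592.8,254.5,67,107.2))
E
```

```text
held [592.8 254.5   6.6] 107.15 top z rel 28.3 x range [-11.9  10.3] mid -0.8 w 0.25 F [-0.3 -1.4  4. ]
476.3254820873902 -8.026471053284839
[-2.16,-1.89,-0,-6.9,-1.92,-2.14,-0,-6.9,-1.65,-2.35,-0,-6.9,-1.36,-2.53,-0,-6.9,-1.04,-2.68,-0,-6.9]
[-0.71,-2.78,-0,-6.9,-0.37,-2.85,-0,-6.9,-0.03,-2.87,-0,-6.9,0.32,-2.85,-0,-6.9,0.66,-2.8,-0,-6.9]
```

apply_moves(steps=[0,0,-1,0,0,0,-1.5,0,0,0,-2,0,0,0,-1.5,0,0,0,0,0])

```text
time: 21.82
position: [595.1, 256.1, 70.7]
eef_rot: [179.6, -0.1, 107.1]
ft_force: [0.5, 0.4, -0.7]
width: 0.253
grasp_force: 20.3
```

apply_moves(steps=[-2.2,-1.9,0,-6.9,-1.9,-2.1,0,-6.9,-1.7,-2.4,0,-6.9,-1.4,-2.5,0,-6.9,-1.0,-2.7,0,-6.9])

```text
time: 22.23
position: [533.4, 121.0, 65.9]
eef_rot: [-180.0, 0.0, 142.0]
ft_force: [0.4, -0.7, 0.1]
width: 0.255
grasp_force: 20.3
```

apply_moves(steps=[-0.7,-2.8,0,-6.9,-0.4,-2.8,0,-6.9,0,-2.9,0,-6.9,0.3,-2.8,0,-6.9,0.7,-2.8,0,-6.9])

```text
time: 22.65
position: [474.9, -9.4, 66.1]
eef_rot: [-180.0, -0.0, 176.5]
ft_force: [1.2, -0.5, -1.7]
width: 0.25
grasp_force: 20.3
```

apply_moves(steps=[0,0,0,0,0,0,0,0,0,0,1.5,0,0,0,1.5,0,0,0,0,0])

```text
time: 23.07
position: [474.2, -7.1, 34.5]
eef_rot: [180.0, -0.2, 176.2]
ft_force: [0.0, -0.4, -1.9]
width: 0.252
grasp_force: 20.3
```

apply_moves(steps=[0,0,0,0,0,0,0,0,0,0,0,0,0,0,0,0])

```text
time: 23.4
position: [476.5, -7.8, 36.9]
eef_rot: [-180.0, 0.1, 176.2]
ft_force: [0.5, -0.1, -0.6]
width: 0.255
grasp_force: 20.3
```

```bash
python3 - <<'E'
from wl import *
x,y=put(-68,-17,-1.0,176.2);print(x,y)
plan((x,y,28,176.2))
held()
E
```

```text
476.5250423810486 -8.03972583336484
now [476.5  -7.8  36.9] [-1.7999e+02  9.0000e-02  1.7617e+02]
[-0.01,-0.02,0.89,-0.03]
held [476.3  -8.   36.8] 176.16 top z rel 28.5 x range [-11.3  10.9] mid -0.2 w 0.254 F [ 0.4 -0.2 -1. ]
```

apply_moves(steps=[0,0,1.0,0,0,0,0.5,0,0,0,0,0,0,0,0,0,0,0,0,0])

```text
time: 23.87
position: [475.6, -8.1, 21.0]
eef_rot: [180.0, -0.0, 176.2]
ft_force: [-0.8, -0.1, -1.2]
width: 0.253
grasp_force: 20.3
```

apply_moves(steps=[0,0,0.3,0,0,0,0,0,0,0,0.3,0,0,0,0,0,0,0,0,0])

```text
time: 24.28
position: [475.6, -8.2, 15.0]
eef_rot: [-180.0, -0.0, 176.2]
ft_force: [-0.0, 0.9, -1.3]
width: 0.251
grasp_force: 20.4
```

apply_moves(steps=[0,0,0.2,0,0,0,0,0,0,0,0,0])

```text
time: 24.53
position: [475.7, -8.2, 13.1]
eef_rot: [-180.0, -0.0, 176.2]
ft_force: [0.7, 0.2, -0.7]
width: 0.252
grasp_force: 20.4
```

apply_moves(steps=[0,0,0,0,0,0,0,0,0,0,0,0,0,0,0,0,0,0,0,0], claw=3.6)

```text
time: 24.95
position: [475.9, -8.2, 13.3]
eef_rot: [-180.0, 0.0, 176.2]
ft_force: [0.2, 0.0, 0.1]
width: 0.424
grasp_force: 0.0
```

apply_moves(steps=[0,0,-1,0,0,0,-2,0,0,0,-2,0,0,0,-2,0,0,0,0,0])

```text
time: 25.37
position: [478.7, -7.7, 87.1]
eef_rot: [-180.0, 0.4, 176.2]
ft_force: [1.0, 0.2, 0.8]
width: 0.424
grasp_force: 0.0
```

```bash
python3 - <<'E'
from h import *
plan((470,400.6,84,106.4),start=(475.6,-8.2,84,176.2))
E
```

```text
[0.27,3.4,-0,5.82,0.62,3.35,-0,5.82,0.95,3.27,-0,5.82,1.28,3.16,-0,5.82,1.59,3.01,-0,5.82]
[1.89,2.83,-0,5.82,2.17,2.63,-0,5.82,2.42,2.4,-0,5.82,2.65,2.14,-0,5.82,2.86,1.86,-0,5.82]
[3.03,1.56,-0,5.82,3.17,1.24,-0,5.82]
```

apply_moves(steps=[0.3,3.4,0,5.8,0.6,3.4,0,5.8,1.0,3.3,0,5.8,1.3,3.2,0,5.8,1.6,3.0,0,5.8], claw=4)

```text
time: 25.78
position: [472.4, 164.9, 83.3]
eef_rot: [-180.0, 0.0, 146.9]
ft_force: [0.5, -0.5, -0.3]
width: 0.469
grasp_force: 0.0
```

apply_moves(steps=[1.9,2.8,0,5.8,2.2,2.6,0,5.8,2.4,2.4,0,5.8,2.7,2.1,0,5.8,2.9,1.9,0,5.8])

```text
time: 26.2
position: [468.7, 335.5, 83.0]
eef_rot: [-180.0, 0.0, 117.9]
ft_force: [0.5, -0.4, 0.4]
width: 0.465
grasp_force: 0.0
```

apply_moves(steps=[3.0,1.6,0,5.8,3.2,1.2,0,5.8,0,0,0,0,0,0,0,0,0,0,0,0])

```text
time: 26.62
position: [467.8, 401.7, 82.7]
eef_rot: [-179.9, 0.1, 106.6]
ft_force: [0.3, -0.5, 0.2]
width: 0.473
grasp_force: 0.0
```

apply_moves(steps=[0,0,0,0,0,0,0,0,0,0,0,0])

```text
time: 26.87
position: [468.8, 400.6, 83.1]
eef_rot: [-180.0, 0.1, 106.4]
ft_force: [0.3, 0.9, 0.8]
width: 0.467
grasp_force: 0.0
```

```bash
python3 - <<'E'
from wl import *
c=sink(470,400.6,"u")
plan((470,400.6,6,106.4),step=100)
from rig import ctrl
for n in("scene","side"):
    c=ctrl.capture(n);P=cloud(c)
    for nm,(x,y) in {"ell":(471,-289),"flag":(620.7,-241),"corner":pal(-99.3,31.3),"zig":pal(-68,-17)}.items():
        t=P[(abs(P[...,0]-x)<22)&(abs(P[...,1]-y)<22)&(P[...,2]>33.5)];print(n,nm,np.round((x,y),1),len(t),t.mean(0).round(1) if len(t) else "")
E
```

```text
u sink n 905 mean [470.1 400.8] rect [470. 401.] [21.9 22.6] 15.7 z 35.4
  green c 493.6 423.5 [36.2 59.7] cw 73.3
now [468.7 401.   83.1] [-1.8000e+02  4.0000e-02  1.0645e+02]
[-0.07,0.11,7.71,0.05]
scene ell [ 471 -289] 47 [ 470.9 -289.3   35.3]
scene flag [ 620.7 -241. ] 50 [ 620.6 -242.7   35.5]
scene corner [449.5  42.2] 94 [453.5  43.6  39.8]
scene zig [477.5  -8.1] 92 [480.5  -6.9  39.8]
side ell [ 471 -289] 21 [ 471.2 -287.1   36.4]
side flag [ 620.7 -241. ] 35 [ 619.7 -239.1   37.1]
side corner [449.5  42.2] 0 
side zig [477.5  -8.1] 0
```

apply_moves(steps=[0,0.1,2.5,0,0,0,2.5,0,0,0,2,0,0,0,0.6,0,0,0,0,0])

```text
time: 27.43
position: [468.0, 401.2, 5.4]
eef_rot: [-179.8, 0.1, 106.5]
ft_force: [-0.4, -0.3, 0.3]
width: 0.471
grasp_force: 0.0
```

apply_moves(steps=[0,0,0,0,0,0,0,0,0,0,0,0,0,0,0,0,0,0,0,0])

```text
time: 27.85
position: [469.5, 402.9, 8.1]
eef_rot: [179.9, -0.0, 106.5]
ft_force: [-0.8, -0.3, -0.2]
width: 0.466
grasp_force: 0.0
```

apply_moves(steps=[0,0,0,0,0,0,0,0,0,0,0,0,0,0,0,0,0,0,0,0], claw=1.5)

```text
time: 28.27
position: [469.4, 402.8, 7.6]
eef_rot: [180.0, -0.0, 106.5]
ft_force: [-0.8, -1.2, 4.8]
width: 0.251
grasp_force: 21.2
```

```bash
python3 - <<'E'
from wl import *
held()
from rig import ctrl
s=ctrl.state()["position"]
x,y=put(-2,0,-1,176.2);print(x,y)
plan((x,y,67,176.2),start=(s[0],s[1],67,106.4))
E
```

```text
held [469.4 402.8   7.6] 106.55 top z rel 27.2 x range [-12.6   9.5] mid -1.6 w 0.251 F [-0.6 -0.5  4.7]
543.5065955951238 4.5488217012000005
[-3.36,-0.34,-0,-5.82,-3.31,-0.68,-0,-5.82,-3.22,-1.02,-0,-5.82,-3.1,-1.34,-0,-5.82,-2.95,-1.64,-0,-5.82]
[-2.77,-1.93,-0,-5.82,-2.56,-2.2,-0,-5.82,-2.32,-2.45,-0,-5.82,-2.06,-2.68,-0,-5.82,-1.78,-2.87,-0,-5.82]
[-1.48,-3.04,-0,-5.82,-1.16,-3.17,-0,-5.82]
```

apply_moves(steps=[0,0,-1,0,0,0,-1.5,0,0,0,-2,0,0,0,-1.5,0,0,0,0,0])

```text
time: 28.73
position: [470.9, 404.9, 71.4]
eef_rot: [179.6, -0.2, 106.5]
ft_force: [0.2, 0.4, -0.8]
width: 0.258
grasp_force: 20.5
```

apply_moves(steps=[-3.4,-0.3,0,-5.8,-3.3,-0.7,0,-5.8,-3.2,-1.0,0,-5.8,-3.1,-1.3,0,-5.8,-3.0,-1.6,0,-5.8])

```text
time: 29.15
position: [501.3, 235.0, 66.9]
eef_rot: [-180.0, 0.0, 135.9]
ft_force: [0.7, -0.6, -1.8]
width: 0.247
grasp_force: 20.5
```

apply_moves(steps=[-2.8,-1.9,0,-5.8,-2.6,-2.2,0,-5.8,-2.3,-2.5,0,-5.8,-2.1,-2.7,0,-5.8,-1.8,-2.9,0,-5.8])

```text
time: 29.57
position: [533.1, 67.6, 67.0]
eef_rot: [-180.0, -0.0, 164.8]
ft_force: [0.1, -0.2, -1.7]
width: 0.252
grasp_force: 20.5
```

apply_moves(steps=[-1.5,-3.0,0,-5.8,-1.2,-3.2,0,-5.8,0,0,0,0,0,0,1.5,0,0,0,1.5,0])

```text
time: 29.98
position: [546.6, 3.3, 36.5]
eef_rot: [180.0, 0.1, 176.1]
ft_force: [-0.6, 1.1, -2.8]
width: 0.253
grasp_force: 20.5
```

apply_moves(steps=[0,0,0,0,0,0,0,0,0,0,0,0,0,0,0,0,0,0,0,0])

```text
time: 30.4
position: [546.7, 3.9, 37.7]
eef_rot: [-180.0, 0.1, 176.2]
ft_force: [0.5, 0.6, -1.4]
width: 0.251
grasp_force: 20.5
```

```bash
python3 - <<'E'
from wl import *
x,y=put(-2,0,-1.8,176.2);print(x,y)
plan((x,y,28,176.2))
held()
E
```

```text
542.7083544204902 4.601840821520001
now [546.7   3.9  37.7] [-1.8000e+02  6.0000e-02  1.7623e+02]
[0.4,0.05,0.97,0.03]
held [546.6   3.6  37.7] 176.2 top z rel 27.3 x range [-12.   10.3] mid -0.9 w 0.252 F [ 0.3  0.3 -1.3]
```

apply_moves(steps=[0.3,0.1,1.0,0,0,0,0.5,0,0,0,0,0,0,0,0,0,0,0,0,0])

```text
time: 30.87
position: [543.4, 4.3, 22.1]
eef_rot: [180.0, -0.0, 176.2]
ft_force: [0.0, -0.8, -0.6]
width: 0.248
grasp_force: 20.5
```

apply_moves(steps=[0,0,0.3,0,0,0,0,0,0,0,0.2,0,0,0,0,0,0,0,0,0])

```text
time: 31.28
position: [543.3, 4.2, 17.1]
eef_rot: [-180.0, -0.0, 176.2]
ft_force: [-0.1, -0.1, -1.6]
width: 0.254
grasp_force: 20.5
```

apply_moves(steps=[0,0,0.3,0,0,0,0,0,0,0,0,0])

```text
time: 31.53
position: [543.2, 4.2, 14.0]
eef_rot: [-180.0, -0.0, 176.2]
ft_force: [0.3, -0.1, -2.0]
width: 0.25
grasp_force: 20.5
```

apply_moves(steps=[0,0,0,0,0,0,0,0,0,0,0,0,0,0,0,0,0,0,0,0], claw=3.6)

```text
time: 31.95
position: [543.5, 4.3, 14.3]
eef_rot: [-180.0, 0.0, 176.2]
ft_force: [-0.6, -0.3, 0.4]
width: 0.423
grasp_force: 0.0
```

apply_moves(steps=[0,0,-1,0,0,0,-2,0,0,0,-2,0,0,0,-2,0,0,0,0,0])

```text
time: 32.37
position: [546.4, 5.1, 88.5]
eef_rot: [180.0, 0.4, 176.2]
ft_force: [2.0, 0.4, 0.9]
width: 0.419
grasp_force: 0.0
```

```bash
python3 - <<'E'
from h import *
plan((617.3,-242,85,88.5),start=(543.4,4.2,85,176.2))
E
```

```text
[-0.69,-1.85,-0,6.75,-0.91,-1.76,-0,6.75,-1.11,-1.64,-0,6.75,-1.29,-1.5,-0,6.75,-1.46,-1.34,-0,6.75]
[-1.6,-1.16,-0,6.75,-1.73,-0.96,-0,6.75,-1.83,-0.75,-0,6.75,-1.91,-0.53,-0,6.75,-1.95,-0.3,-0,6.75]
[-1.98,-0.07,-0,6.75,-1.97,0.16,-0,6.75,-1.94,0.39,-0,6.75]
```

apply_moves(steps=[-0.7,-1.8,0,6.8,-0.9,-1.8,0,6.8,-1.1,-1.6,0,6.8,-1.3,-1.5,0,6.8,-1.5,-1.3,0,6.8], claw=4)

```text
time: 32.78
position: [572.1, -91.0, 84.2]
eef_rot: [-180.0, -0.0, 141.8]
ft_force: [0.0, 0.3, 0.4]
width: 0.468
grasp_force: 0.0
```

apply_moves(steps=[-1.6,-1.2,0,6.8,-1.7,-1.0,0,6.8,-1.8,-0.8,0,6.8,-1.9,-0.5,0,6.8,-2.0,-0.3,0,6.8])

```text
time: 33.2
position: [598.9, -186.3, 84.2]
eef_rot: [-180.0, -0.0, 107.8]
ft_force: [-0.2, 0.3, -0.1]
width: 0.467
grasp_force: 0.0
```

apply_moves(steps=[-2.0,-0.1,0,6.7,-2.0,0.2,0,6.7,-1.9,0.4,0,6.5,0,0,0,0,0,0,0,0])

```text
time: 33.62
position: [615.4, -243.7, 83.9]
eef_rot: [-180.0, 0.0, 88.2]
ft_force: [-0.1, 0.3, -0.7]
width: 0.473
grasp_force: 0.0
```

apply_moves(steps=[0,0,0,0,0,0,0,0,0,0,0,0])

```text
time: 33.87
position: [615.7, -241.1, 84.3]
eef_rot: [-180.0, -0.0, 88.4]
ft_force: [0.1, 0.8, -0.4]
width: 0.471
grasp_force: 0.0
```

```bash
python3 - <<'E'
from wl import *
c=sink(617.3,-242,"flag")
plan((617.3,-242,7,88.5),step=100)
cv2.imwrite("pics/f1.png",cv2.resize(c["color"],(480,360))[:,:,::-1])
E
```

```text
flag sink n 957 mean [ 616.8 -242. ] rect [ 616.7 -242.3] [22.7 21.8] 88.0 z 35.4
  green c 610.2 -245.2 [60.  93.6] cw 0.9
now [ 615.7 -241.4   84.3] [-1.7999e+02 -3.0000e-02  8.8380e+01]
[-0.06,0.17,7.73,-0.12]
```

View pics/f1.png

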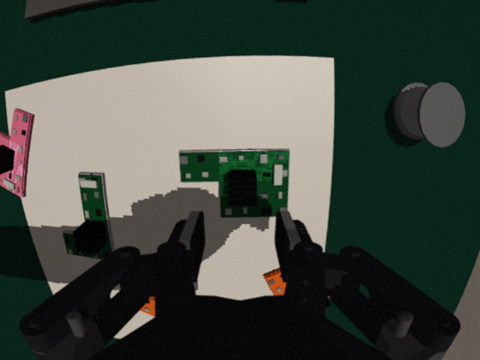

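apply_moves(steps=[-0.2,0.1,2.5,0,0,0,2.5,0,0,0,2,0,0,0,0.7,0,0,0,0,0])

```text
time: 34.33
position: [614.9, -243.7, 5.1]
eef_rot: [-179.8, -0.1, 88.3]
ft_force: [0.0, -0.1, -0.2]
width: 0.464
grasp_force: 0.0
```

apply_moves(steps=[0,0,0,0,0,0,0,0,0,0,0,0,0,0,0,0,0,0,0,0])

```text
time: 34.75
position: [617.3, -245.0, 8.3]
eef_rot: [179.9, 0.0, 88.2]
ft_force: [0.6, -0.1, 0.7]
width: 0.47
grasp_force: 0.0
```

apply_moves(steps=[0,0,0,0,0,0,0,0,0,0,0,0,0,0,0,0,0,0,0,0], claw=1.5)

```text
time: 35.17
position: [617.1, -244.9, 7.8]
eef_rot: [180.0, 0.0, 88.3]
ft_force: [-0.5, 0.3, 4.4]
width: 0.253
grasp_force: 20.5
```

```bash
python3 - <<'E'
from wl import *
held()
from rig import ctrl
s=ctrl.state()["position"]
x,y=put(47.6,6.8,-1,176.2);print(x,y)
plan((x,y,67,176.2),start=(s[0],s[1],67,88.4))
E
```

```text
held [ 617.  -244.9    7.7] 88.25 top z rel 27.4 x range [-8.6 13.9] mid 2.7 w 0.255 F [-1.1  0.6  4.8]
593.4482109451295 8.046686225745933
[1.94,-0.24,-0,-6.75,1.95,-0.01,-0,-6.75,1.94,0.22,-0,-6.75,1.9,0.45,-0,-6.75,1.84,0.67,-0,-6.75]
[1.74,0.88,-0,-6.75,1.63,1.08,-0,-6.75,1.49,1.26,-0,-6.75,1.33,1.43,-0,-6.75,1.15,1.58,-0,-6.75]
[0.96,1.7,-0,-6.75,0.75,1.8,-0,-6.75,0.54,1.88,-0,-6.75]
```

apply_moves(steps=[0,0,-1,0,0,0,-1.5,0,0,0,-2,0,0,0,-1.5,0,0,0,0,0])

```text
time: 35.63
position: [619.7, -245.4, 71.9]
eef_rot: [179.6, 0.1, 88.2]
ft_force: [1.2, -0.4, -0.6]
width: 0.25
grasp_force: 19.9
```

apply_moves(steps=[1.9,-0.2,0,-6.8,1.9,0,0,-6.8,1.9,0.2,0,-6.8,1.9,0.4,0,-6.8,1.8,0.7,0,-6.8])

```text
time: 36.05
position: [607.2, -148.4, 66.9]
eef_rot: [-180.0, -0.0, 122.6]
ft_force: [0.3, -0.1, -1.3]
width: 0.252
grasp_force: 19.8
```

apply_moves(steps=[1.7,0.9,0,-6.8,1.6,1.1,0,-6.8,1.5,1.3,0,-6.8,1.3,1.4,0,-6.8,1.2,1.6,0,-6.8])

```text
time: 36.47
position: [598.7, -51.5, 66.9]
eef_rot: [-180.0, -0.0, 156.6]
ft_force: [0.9, 0.8, -1.7]
width: 0.249
grasp_force: 19.8
```

apply_moves(steps=[1.0,1.7,0,-6.7,0.6,1.8,0,-6.7,0.3,1.9,0,-6.7,0,0,0,0,0,0,0,0])

```text
time: 36.88
position: [596.5, 7.0, 67.0]
eef_rot: [180.0, -0.0, 176.4]
ft_force: [0.4, -0.6, -0.8]
width: 0.254
grasp_force: 19.9
```

apply_moves(steps=[0,0,1.5,0,0,0,1.5,0,0,0,0,0,0,0,0,0,0,0,0,0])

```text
time: 37.3
position: [596.6, 5.2, 36.6]
eef_rot: [-180.0, -0.1, 176.3]
ft_force: [-0.2, 0.6, -0.7]
width: 0.252
grasp_force: 19.9
```

apply_moves(steps=[0,0,0,0,0,0,0,0,0,0,0,0])

```text
time: 37.55
position: [597.3, 5.8, 37.7]
eef_rot: [-180.0, 0.1, 176.3]
ft_force: [0.4, -0.5, -0.9]
width: 0.25
grasp_force: 19.9
```

```bash
python3 - <<'E'
from wl import *
held()
x,y=put(47.6,6.8,2.7,176.2);print(x,y)
plan((x,y,28,176.2))
E
```

```text
held [597.2   5.8  37.6] 176.34 top z rel 27.2 x range [-7.8 14.7] mid 3.4 w 0.254 F [-0.4 -0.5 -1.3]
597.1400763778101 7.801472794265931
now [597.2   5.8  37.6] [-1.7999e+02  5.0000e-02  1.7634e+02]
[0.02,0.2,0.96,0.14]
```

apply_moves(steps=[-0.1,0.2,1.0,0.1,0,0,0.5,0,0,0,0,0,0,0,0,0,0,0,0,0])

```text
time: 38.02
position: [597.9, 7.8, 22.0]
eef_rot: [180.0, -0.0, 176.3]
ft_force: [0.6, 0.3, -1.6]
width: 0.25
grasp_force: 19.9
```

apply_moves(steps=[0,0,0.3,0,0,0,0,0,0,0,0.2,0,0,0,0,0,0,0,0,0])

```text
time: 38.43
position: [597.9, 7.7, 17.1]
eef_rot: [-180.0, -0.0, 176.2]
ft_force: [0.8, -0.9, -0.6]
width: 0.254
grasp_force: 19.9
```

apply_moves(steps=[0,0,0.3,0,0,0,0,0,0,0,0,0])

```text
time: 38.68
position: [597.8, 7.7, 14.0]
eef_rot: [-180.0, -0.0, 176.3]
ft_force: [-0.0, -0.0, -1.6]
width: 0.251
grasp_force: 19.9
```

apply_moves(steps=[0,0,0,0,0,0,0,0,0,0,0,0,0,0,0,0,0,0,0,0], claw=3.6)

```text
time: 39.1
position: [598.1, 7.7, 14.3]
eef_rot: [-180.0, 0.0, 176.3]
ft_force: [-0.5, -0.3, -0.1]
width: 0.422
grasp_force: 0.0
```

apply_moves(steps=[0,0,-1,0,0,0,-2,0,0,0,-2,0,0,0,-2,0,0,0,0,0])

```text
time: 39.52
position: [601.1, 8.7, 89.0]
eef_rot: [179.9, 0.4, 176.3]
ft_force: [0.5, 0.5, 1.1]
width: 0.422
grasp_force: 0.0
```

```bash
python3 - <<'E'
from h import *
plan((467.8,-290.3,85,86),start=(597.9,7.7,85,176.2))
E
```

```text
[0.85,-2.35,-0,6.94,0.56,-2.44,-0,6.94,0.26,-2.49,-0,6.94,-0.05,-2.5,-0,6.94,-0.35,-2.48,-0,6.94]
[-0.64,-2.42,-0,6.94,-0.93,-2.32,-0,6.94,-1.2,-2.19,-0,6.94,-1.46,-2.03,-0,6.94,-1.7,-1.84,-0,6.94]
[-1.91,-1.62,-0,6.94,-2.09,-1.38,-0,6.94,-2.24,-1.12,-0,6.94]
```

apply_moves(steps=[0.8,-2.4,0,6.9,0.6,-2.4,0,6.9,0.3,-2.5,0,6.9,0,-2.5,0,6.9,-0.4,-2.5,0,6.9], claw=4)

```text
time: 39.93
position: [546.9, -108.1, 84.3]
eef_rot: [-180.0, -0.0, 141.4]
ft_force: [0.1, -0.2, -0.1]
width: 0.468
grasp_force: 0.0
```

apply_moves(steps=[-0.6,-2.4,0,6.9,-0.9,-2.3,0,6.9,-1.2,-2.2,0,6.9,-1.5,-2.0,0,7,-1.7,-1.8,0,7])

```text
time: 40.35
position: [498.0, -222.5, 84.4]
eef_rot: [-180.0, 0.0, 106.7]
ft_force: [0.3, -0.2, -0.1]
width: 0.471
grasp_force: 0.0
```

apply_moves(steps=[-1.9,-1.6,0,7,-2.1,-1.4,0,7,-2.2,-1.1,0,7,0,0,0,0,0,0,0,0])

```text
time: 40.77
position: [468.1, -291.5, 84.2]
eef_rot: [-180.0, 0.0, 85.9]
ft_force: [0.3, 0.2, 0.4]
width: 0.469
grasp_force: 0.0
```

apply_moves(steps=[0,0,0,0,0,0,0,0,0,0,0,0])

```text
time: 41.02
position: [469.8, -288.6, 84.3]
eef_rot: [180.0, -0.0, 86.2]
ft_force: [-0.3, -0.1, 1.2]
width: 0.471
grasp_force: 0.0
```

```bash
python3 - <<'E'
from wl import *
c=sink(467.8,-290.3,"ell",save="e1.png")
plan((467.8,-290.3,7,86),step=100)
E
```

```text
ell sink n 858 mean [ 467.4 -290.4] rect [ 467.4 -290.9] [23.3 21.9] 85.4 z 35.5
  green c 469.1 -260.1 [56.2 26.2] cw 3.7
now [ 469.7 -288.8   84.2] [ 1.7999e+02 -3.0000e-02  8.6190e+01]
[-0.16,-0.18,7.72,0.19]
```

apply_moves(steps=[-0.1,-0.3,2.5,0,0,0,2.5,0,0,0,2,0,0,0,0.7,0,0,0,0,0])

```text
time: 41.48
position: [465.0, -289.4, 5.6]
eef_rot: [-179.8, -0.1, 86.1]
ft_force: [0.8, -0.7, -0.1]
width: 0.468
grasp_force: 0.0
```

apply_moves(steps=[0,0,0,0,0,0,0,0,0,0,0,0,0,0,0,0,0,0,0,0])

```text
time: 41.9
position: [466.6, -291.2, 8.1]
eef_rot: [179.9, 0.1, 86.0]
ft_force: [0.6, -0.1, -0.1]
width: 0.467
grasp_force: 0.0
```

apply_moves(steps=[0,0,0,0,0,0,0,0,0,0,0,0,0,0,0,0,0,0,0,0], claw=1.5)

```text
time: 42.32
position: [466.5, -291.1, 7.7]
eef_rot: [180.0, 0.0, 86.0]
ft_force: [-0.5, 0.6, 6.4]
width: 0.253
grasp_force: 21.3
```

```bash
python3 - <<'E'
from wl import *
held()
from rig import ctrl
s=ctrl.state();p=s["position"]
x,y=put(102,-11.9,0,86.2);print(x,y)
plan((x,y,67,86.2),start=(p[0],p[1],67,s["eef_rot"][2]))
E
```

```text
held [ 466.5 -291.     7.7] 86.05 top z rel 27.7 x range [-11.   11.5] mid 0.2 w 0.253 F [-1.1  0.1  5.2]
647.4870903510291 -14.28377531347541
[2.89,1.61,-0,-0.01,2.89,1.62,-0,-0.01,2.88,1.62,-0,-0.01,2.88,1.62,-0,-0.01,2.88,1.62,-0,-0.01]
[2.88,1.62,-0,-0.01,2.88,1.62,-0,-0.01,2.88,1.62,-0,-0.01,2.88,1.62,-0,-0.01,2.88,1.62,-0,-0.01]
```

apply_moves(steps=[0,0,-1,0,0,0,-1.5,0,0,0,-2,0,0,0,-1.5,0,0,0,0,0])

```text
time: 42.78
position: [468.0, -291.7, 70.1]
eef_rot: [179.7, 0.1, 86.0]
ft_force: [1.3, -0.8, -1.4]
width: 0.248
grasp_force: 20.6
```

apply_moves(steps=[2.9,1.6,0,0,2.9,1.6,0,0,2.9,1.6,0,0,2.9,1.6,0,0,2.9,1.6,0,0])

```text
time: 43.2
position: [555.5, -150.3, 66.1]
eef_rot: [-179.9, -0.0, 86.0]
ft_force: [-0.9, -0.8, -0.5]
width: 0.254
grasp_force: 20.6
```

apply_moves(steps=[2.9,1.6,0,0,2.9,1.6,0,0,2.9,1.6,0,0,2.8,1.7,0,0,2.8,1.7,0,0])

```text
time: 43.62
position: [647.2, -13.3, 65.8]
eef_rot: [-179.9, 0.0, 86.1]
ft_force: [0.4, -0.5, -0.2]
width: 0.245
grasp_force: 20.6
```

apply_moves(steps=[0,0,0,0,0,0,0,0,0,0,1.5,0,0,0,1.5,0,0,0,0,0])

```text
time: 44.03
position: [643.3, -17.3, 32.2]
eef_rot: [-179.5, 0.1, 85.9]
ft_force: [-0.9, -0.2, -1.7]
width: 0.255
grasp_force: 20.5
```

apply_moves(steps=[0,0,0,0,0,0,0,0,0,0,0,0,0,0,0,0])

```text
time: 44.37
position: [648.0, -14.9, 37.8]
eef_rot: [179.9, 0.0, 86.0]
ft_force: [0.6, 0.1, -1.1]
width: 0.249
grasp_force: 20.5
```

```bash
python3 - <<'E'
from wl import *
held()
x,y=put(102,-11.9,0.3,86.2);print(x,y)
plan((x,y,28,86.2))
E
```

```text
held [648.  -14.8  37.9] 86.04 top z rel 27.6 x range [-11.1  11.5] mid 0.2 w 0.249 F [-0.3  0.5 -1.3]
647.4672081809091 -14.583115753963025
now [648.  -14.8  37.9] [179.93   0.    86.04]
[0.02,-0.05,0.99,-0.16]
```

apply_moves(steps=[0,0,1.0,-0.2,0,0,0.5,0,0,0,0,0,0,0,0,0,0,0,0,0])

```text
time: 44.83
position: [647.4, -14.5, 22.0]
eef_rot: [-180.0, 0.0, 86.3]
ft_force: [0.8, -0.7, -0.6]
width: 0.251
grasp_force: 20.6
```

apply_moves(steps=[0,0,0.3,0,0,0,0,0,0,0,0.2,0,0,0,0,0,0,0,0,0])

```text
time: 45.25
position: [647.4, -14.7, 17.1]
eef_rot: [-180.0, 0.0, 86.3]
ft_force: [-0.7, 0.5, -1.0]
width: 0.255
grasp_force: 20.6
```

apply_moves(steps=[0,0,0.3,0,0,0,0,0,0,0,0,0])

```text
time: 45.5
position: [647.4, -14.7, 14.0]
eef_rot: [-180.0, 0.0, 86.3]
ft_force: [-0.6, 0.4, 0.1]
width: 0.251
grasp_force: 20.6
```

apply_moves(steps=[0,0,0,0,0,0,0,0,0,0,0,0,0,0,0,0,0,0,0,0], claw=3.6)

```text
time: 45.92
position: [647.6, -14.7, 14.3]
eef_rot: [180.0, 0.0, 86.3]
ft_force: [1.5, 0.7, -0.2]
width: 0.421
grasp_force: 0.0
```

apply_moves(steps=[0,0,-1,0,0,0,-2,0,0,0,-2,0,0,0,-2,0,-2,-2.5,-1,0])

```text
time: 46.33
position: [627.2, -27.2, 98.6]
eef_rot: [179.4, -0.3, 86.6]
ft_force: [1.5, 0.9, 1.2]
width: 0.42
grasp_force: 0.0
```

apply_moves(steps=[-3,-3,0,0,-3,-3,0,0,0,0,0,0,0,0,0,0,0,0,0,0], claw=4)

```text
time: 46.75
position: [559.3, -87.9, 95.2]
eef_rot: [179.9, 0.0, 86.2]
ft_force: [0.1, 0.7, 0.8]
width: 0.469
grasp_force: 0.0
```

apply_moves(steps=[0,0,0,0,0,0,0,0,0,0,0,0,0,0,0,0])

```text
time: 47.08
position: [559.1, -87.0, 94.1]
eef_rot: [180.0, -0.0, 86.3]
ft_force: [0.3, 0.2, 0.3]
width: 0.472
grasp_force: 0.0
```

```bash
python3 - <<'E'
from wl import *
from rig import ctrl
c=ctrl.capture("wrist");P=wcloud(c);print(ctrl.state()["position"])
for nm,x,y,dx in (("corner",-99.3,31.3,0),("zig",-68,-17,0),("u",-2,0,0),("flag",47.6,6.8,0),("ell",102,-11.9,0)):
    X,Y=pal(x,y); r=np.hypot(P[...,0]-X,P[...,1]-Y)
    m=(r<18)&(P[...,2]>38)&(P[...,2]<46); q=P[m]
    g=(r<30)&(P[...,2]<24)&(c["color"][...,1].astype(int)>c["color"][...,0]+12)
    R=cv2.minAreaRect(q[:,:2].astype(np.float32)) if len(q)>9 else None
    print(nm,"want",np.round((X,Y),1),len(q),"got",np.round(R[0],1) if R else "",np.round(R[1],1) if R else "", round(R[2],1) if R else "","top z",np.median(q[:,2]).round(1),"plate z",np.percentile(P[g][:,2],[10,50,90]).round(1))
cv2.imwrite("pics/p1.png",c["color"][:,:,::-1])
plan((*pal(-51,65),90,176.2))
E
```

```text
[559.01115423 -87.18623207  94.10309626]
corner want [449.5  42.2] 1068 got [448.7  42.4] [22.5 23.6] 86.8 top z 41.1 plate z [12.7 13.7 14.7]
zig want [477.5  -8.1] 1140 got [476.3  -8.1] [22.2 22.9] 86.2 top z 41.2 plate z [12.8 13.7 14.6]
u want [544.5   4.5] 963 got [544.2   4.3] [22.2 22.2] 86.5 top z 41.5 plate z [12.6 13.6 14.6]
flag want [594.4   8. ] 1017 got [594.5   7.7] [22.4 22.5] 86.5 top z 41.5 plate z [12.7 13.6 14.6]
ell want [647.5 -14.3] 1108 got [646.2 -14.4] [22. 23.] 86.4 top z 41.1 plate z [12.5 13.5 14.5]
now [559.  -87.2  94.1] [ 1.800e+02 -2.000e-02  8.632e+01]
[1.2,-0.53,0.03,-6.91,1.25,-0.38,0.03,-6.91,1.29,-0.23,0.03,-6.91,1.31,-0.07,0.03,-6.91,1.31,0.08,0.03,-6.91]
[1.29,0.24,0.03,-6.91,1.25,0.39,0.03,-6.91,1.19,0.54,0.03,-6.91,1.12,0.68,0.03,-6.91,1.03,0.81,0.03,-6.91]
[0.92,0.93,0.03,-6.91,0.81,1.03,0.03,-6.91,0.68,1.12,0.03,-6.91]
```

View pics/p1.png

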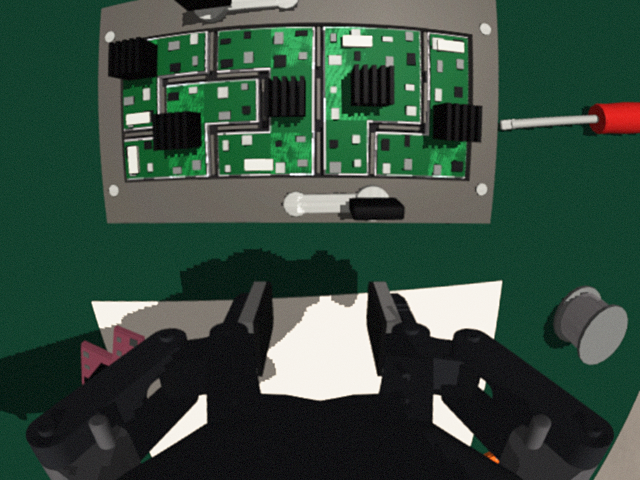

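```bash
python3 - <<'E'
from h import *
plan((*pal(51,-65),75,177))
E
```

```text
now [559.  -87.2  94.1] [ 1.800e+02 -2.000e-02  8.632e+01]
[0.2,0.25,0.15,-6.98,0.16,0.27,0.15,-6.98,0.13,0.29,0.15,-6.98,0.09,0.3,0.15,-6.98,0.06,0.31,0.15,-6.98]
[0.02,0.32,0.15,-6.98,-0.02,0.32,0.15,-6.98,-0.06,0.31,0.15,-6.98,-0.1,0.3,0.15,-6.98,-0.13,0.29,0.15,-6.98]
[-0.17,0.27,0.15,-6.98,-0.2,0.25,0.15,-6.98,-0.23,0.22,0.15,-6.98]
```

apply_moves(steps=[0.2,0.3,0.2,-7,0.2,0.3,0.2,-7,0.1,0.3,0.2,-7,0.1,0.3,0.1,-7,0,0.3,0.1,-7])

```text
time: 47.55
position: [572.9, -78.9, 86.0]
eef_rot: [-180.0, -0.0, 121.6]
ft_force: [-0.4, 0.1, -0.9]
width: 0.466
grasp_force: 0.0
```

apply_moves(steps=[0,0.3,0.1,-7,0,0.3,0.1,-7,0,0.3,0.1,-7,-0.1,0.3,0.1,-7,-0.1,0.3,0.1,-7])

```text
time: 47.97
position: [585.0, -69.8, 81.0]
eef_rot: [180.0, -0.0, 156.6]
ft_force: [-0.2, -0.2, -0.3]
width: 0.466
grasp_force: 0.0
```

apply_moves(steps=[-0.2,0.3,0.1,-7,-0.2,0.2,0.2,-7,-0.2,0.2,0.2,-6.7,0,0,0,0,0,0,0,0])

```text
time: 48.38
position: [592.5, -64.8, 75.9]
eef_rot: [180.0, -0.0, 176.8]
ft_force: [-0.5, -0.7, -1.2]
width: 0.467
grasp_force: 0.0
```

apply_moves(steps=[0,0,0,0,0,0,0,0,0,0,0,0])

```text
time: 48.63
position: [592.6, -65.2, 76.4]
eef_rot: [-180.0, 0.0, 176.9]
ft_force: [0.3, -0.1, 0.4]
width: 0.463
grasp_force: 0.0
```

```bash
python3 - <<'E'
from h import *
plan((*pal(51,-65),18,177),step=100)
E
```

```text
now [592.6 -65.2  76.4] [-1.7997e+02  1.0000e-02  1.7688e+02]
[-0.04,0.14,5.84,-0.12]
```

apply_moves(steps=[0,0.1,2,0,0,0,2,0,0,0,1.7,0,0,0,0,0,0,0,0,0])

```text
time: 49.05
position: [592.1, -64.1, 18.8]
eef_rot: [-180.0, -0.1, 176.9]
ft_force: [-0.9, 0.2, 0.1]
width: 0.464
grasp_force: 0.0
```

apply_moves(steps=[0,0,0,0,0,0,0,0,0,0,0,0,0,0,0,0,0,0,0,0], claw=0)

```text
time: 49.47
position: [593.7, -63.9, 20.6]
eef_rot: [-180.0, 0.1, 177.0]
ft_force: [-1.4, 0.5, 5.5]
width: 0.098
grasp_force: 25.0
```

apply_moves(steps=[0,0,0,3,0,0,0,6,0,0,0,6,0,0,0,6,0,0,0,6])

```text
time: 49.88
position: [593.7, -63.9, 20.6]
eef_rot: [180.0, 0.1, 149.7]
ft_force: [-0.7, 0.3, 5.9]
width: 0.1
grasp_force: 25.0
```

apply_moves(steps=[0,0,0,6,0,0,0,6,0,0,0,6,0,0,0,6,0,0,0,6])

```text
time: 50.3
position: [593.7, -63.9, 20.6]
eef_rot: [179.9, 0.1, 119.7]
ft_force: [-1.0, 0.5, 6.6]
width: 0.099
grasp_force: 24.9
```

apply_moves(steps=[0,0,0,6,0,0,0,6,0,0,0,6,0,0,0,6,0,0,0,6])

```text
time: 50.72
position: [593.8, -63.9, 20.6]
eef_rot: [179.9, 0.0, 89.7]
ft_force: [-1.5, 0.6, 6.2]
width: 0.096
grasp_force: 24.9
```

apply_moves(steps=[0,0,0,4,0,0,0,0.5,0,0,0,0,0,0,0,0])

```text
time: 51.05
position: [593.8, -63.9, 20.6]
eef_rot: [179.9, 0.0, 85.6]
ft_force: [-0.0, 0.1, 6.8]
width: 0.1
grasp_force: 25.2
```

apply_moves(steps=[0,0,0,0,0,0,0,0,0,0,-1.0,0,0,0,-2,0,0,0,-2.7,0], claw=4)

```text
time: 51.47
position: [590.5, -64.1, 75.2]
eef_rot: [-179.7, -0.0, 85.5]
ft_force: [0.4, -0.6, 0.8]
width: 0.468
grasp_force: 0.0
```

```bash
python3 - <<'E'
from h import *
plan((*pal(-51,65),76,177),start=(593.2,-64,76,85.5))
E
```

```text
[0.92,-0.74,-0,-6.54,1,-0.63,-0,-6.54,1.06,-0.51,-0,-6.54,1.12,-0.39,-0,-6.54,1.15,-0.26,-0,-6.54]
[1.17,-0.13,-0,-6.54,1.18,0.01,-0,-6.54,1.17,0.14,-0,-6.54,1.15,0.28,-0,-6.54,1.11,0.4,-0,-6.54]
[1.06,0.53,-0,-6.54,0.99,0.65,-0,-6.54,0.91,0.75,-0,-6.54,0.82,0.85,-0,-6.54]
```

apply_moves(steps=[0.9,-0.7,0,-6.5,1,-0.6,0,-6.5,1.1,-0.5,0,-6.5,1.1,-0.4,0,-6.5,1.2,-0.3,0,-6.5])

```text
time: 51.88
position: [559.3, -14.7, 76.7]
eef_rot: [180.0, 0.0, 118.3]
ft_force: [0.7, -0.2, -0.2]
width: 0.47
grasp_force: 0.0
```

apply_moves(steps=[1.2,-0.1,0,-6.5,1.2,0,0,-6.5,1.2,0.1,0,-6.6,1.1,0.3,0,-6.6,1.1,0.4,0,-6.6])

```text
time: 52.3
position: [526.2, 34.4, 76.7]
eef_rot: [-180.0, 0.0, 151.1]
ft_force: [-0.0, -0.1, 0.5]
width: 0.467
grasp_force: 0.0
```

apply_moves(steps=[1.1,0.5,0,-6.6,1,0.7,0,-6.6,0.9,0.7,0,-6.6,0.8,0.8,0,-6.6,0,0,0,0])

```text
time: 52.72
position: [498.1, 74.5, 76.5]
eef_rot: [180.0, -0.0, 177.5]
ft_force: [-0.4, 0.3, -0.0]
width: 0.468
grasp_force: 0.0
```

apply_moves(steps=[0,0,0,0,0,0,0,0,0,0,0,0,0,0,0,0])

```text
time: 53.05
position: [500.0, 71.8, 76.2]
eef_rot: [-180.0, 0.0, 177.0]
ft_force: [-0.6, -0.6, -0.1]
width: 0.471
grasp_force: 0.0
```

```bash
python3 - <<'E'
from h import *
plan((*pal(-51,65),19,177),step=100)
E
```

```text
now [500.   71.8  76.2] [-1.7997e+02  2.0000e-02  1.7702e+02]
[0.01,0.07,5.72,0.02]
```

apply_moves(steps=[0,0.1,2,0,0,0,2,0,0,0,1.6,0,0,0,0,0,0,0,0,0])

```text
time: 53.47
position: [499.2, 73.3, 19.8]
eef_rot: [-180.0, -0.1, 177.1]
ft_force: [-0.1, -0.3, 0.1]
width: 0.468
grasp_force: 0.0
```

apply_moves(steps=[0,0,0,0,0,0,0,0,0,0,0,0,0,0,0,0,0,0,0,0], claw=0)

```text
time: 53.88
position: [500.5, 72.6, 21.3]
eef_rot: [-179.9, 0.1, 177.1]
ft_force: [-1.0, -3.0, 5.7]
width: 0.098
grasp_force: 24.7
```

apply_moves(steps=[0,0,0,3,0,0,0,6,0,0,0,6,0,0,0,6,0,0,0,6])

```text
time: 54.3
position: [500.6, 72.7, 21.4]
eef_rot: [-180.0, 0.1, 149.8]
ft_force: [-0.0, -2.3, 4.9]
width: 0.097
grasp_force: 24.5
```

apply_moves(steps=[0,0,0,6,0,0,0,6,0,0,0,6,0,0,0,6,0,0,0,6])

```text
time: 54.72
position: [500.6, 72.7, 21.3]
eef_rot: [179.9, 0.1, 119.8]
ft_force: [-1.0, -2.2, 5.5]
width: 0.096
grasp_force: 24.5
```

apply_moves(steps=[0,0,0,6,0,0,0,6,0,0,0,6,0,0,0,6,0,0,0,6])

```text
time: 55.13
position: [500.7, 72.6, 21.3]
eef_rot: [179.9, 0.1, 89.8]
ft_force: [-0.5, -3.3, 4.2]
width: 0.097
grasp_force: 24.5
```

apply_moves(steps=[0,0,0,4,0,0,0,0.5,0,0,0,0,0,0,0,0])

```text
time: 55.47
position: [500.6, 72.6, 21.3]
eef_rot: [179.9, 0.1, 85.7]
ft_force: [-0.8, -4.4, 7.0]
width: 0.098
grasp_force: 24.8
```

apply_moves(steps=[0,0,0,0,0,0,0,0,0,0,-1.0,0,0,0,-2,0,0,0,-2.7,0], claw=4)

```text
time: 55.88
position: [497.7, 73.8, 76.7]
eef_rot: [-179.7, -0.0, 85.7]
ft_force: [0.4, -0.2, 0.4]
width: 0.469
grasp_force: 0.0
```

apply_moves(steps=[-3,0,-2,0,-3,0,-2,0,-3,0,0,0,-3,0,0,0,-3,0,0,0])

```text
time: 56.3
position: [488.4, -76.9, 118.4]
eef_rot: [179.9, -0.0, 85.7]
ft_force: [0.2, 0.7, 0.0]
width: 0.47
grasp_force: 0.0
```

apply_moves(steps=[0,0,0,0,0,0,0,0,0,0,0,0,0,0,0,0])

```text
time: 56.63
position: [488.5, -74.3, 117.5]
eef_rot: [180.0, -0.0, 85.8]
ft_force: [-0.2, 0.3, -0.3]
width: 0.47
grasp_force: 0.0
```

```bash
python3 - <<'E'
from wl import *
from rig import ctrl
c=ctrl.capture("wrist");P=wcloud(c);print(ctrl.state()["position"])
for nm,x,y in (("corner",-99.3,31.3),("zig",-68,-17),("u",-2,0),("flag",47.6,6.8),("ell",102,-11.9)):
    X,Y=pal(x,y); r=np.hypot(P[...,0]-X,P[...,1]-Y)
    q=P[(r<18)&(P[...,2]>38)&(P[...,2]<46)]
    if len(q)>9:
        R=cv2.minAreaRect(q[:,:2].astype(np.float32)); print(nm,np.round((X,Y),1),np.round(R[0],1),np.round(R[1],1),round(R[2],1),np.median(q[:,2]).round(1))
cv2.imwrite("pics/p2.png",c["color"][:,:,::-1])
E
```

```text
[488.456701   -74.27930323 117.41160286]
corner [449.5  42.2] [448.4  42.4] [22.5 22.7] 86.4 41.5
zig [477.5  -8.1] [475.9  -8.3] [22.4 21.7] 85.4 41.6
u [544.5   4.5] [544.4   4.1] [22.3 22.8] 85.7 41.4
flag [594.4   8. ] [594.2   7.8] [22.2 23.4] 87.4 41.1
ell [647.5 -14.3] [646.1 -14.4] [22.3 23.8] 85.4 41.0
```

View pics/p2.png

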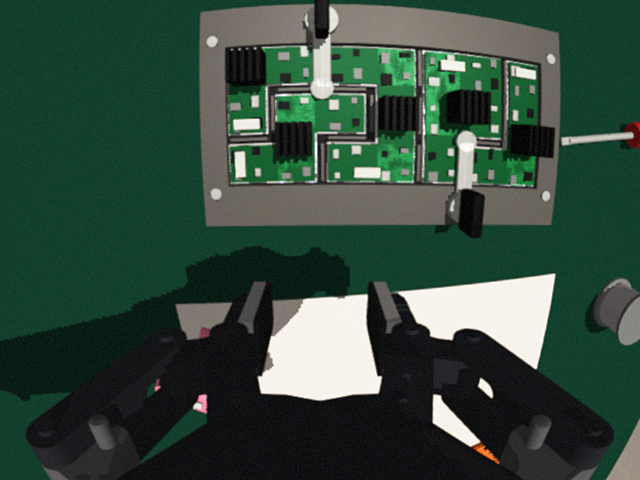

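The last picture shows all five boards flush. Both hold-downs are closed, with arms at (322,55) and (465,170), and the robot is clear, so I'm handing in.

```bash
python3 -c "
from rig import ctrl
print(ctrl.close_job())"
```

```text
the job is handed in; nothing more can be done
None
```

The job is handed in: all five boards lay flush in their places (within about 1.6 mm by the wrist camera), both hold-downs were closed over them and the gripper was clear, at 57 s of the 210 s allowed; no verdict came back.

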